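# Weigh the courier case on the hook scale

### The job

Weigh the small hard case for the courier: hang it by the middle of its handle on the desk scale's hook, let the spring take the whole weight gently, without drop or jerk, let go, and leave it hanging still for a good two seconds. Then ease it off the hook just as gently and set it softly, upright and flat, in the grey out-tray. Do not hit or force the scale, and leave the other things on the desk alone.

Things in the scene. Friction and masses are not known exactly. Their poses are not given: they have to be found in the camera images.
- case_handle (a point): Centre of the straight handle bar on top of a black hard-shell case standing loose on the desk. The bar runs along this point's x: 150 mm long, 14 mm wide (y), 12 mm high (z), centre 118 mm above the case's underside. Legs 12 mm thick at its ends: 126 mm clear between them, 40 mm clear under the bar. Grip it about 42 mm off its middle, leaning the gripper outwards, and the middle stays free for the hook.
- case_center (a point): Centre of the same case, half-way up, 56 mm under the bar's centre; same axes. The case's mass is unknown, 0.2 to 0.95 kg, with its centre of mass below the bar's centre.
- case: The same case: shell 170 (x) x 60 (y) x 72 mm (z), 124 mm high with the handle. Origin at the centre of its underside, x along case and handle, z up.
- hook_seat (a point): Middle of the inner floor of the scale's steel hook, where the bar's underside rests (bar centre 6 mm higher). 260 mm above the desk when empty; sinks with the load, does not swing or turn. The hook is a C in this point's x-z plane, 14 mm wide along y, open to the point's -x, roughly towards the robot. Its floor is flat for 12 mm and slopes up on both sides; the bar hangs in it along the point's y.
- hook_tip (a point): Top of the hook's tip, in the hook's mouth: 23 mm to the -x side of the seat and 14 mm above it; the tip's outer face is 27 mm from the seat. The C's back begins 21 mm to the +x side of the seat, its inner top is 50 mm above the seat, its underside 7 mm below. So the bar goes in over the tip with its centre 23 to 34 mm above the seat (higher, the shell meets the hook), then down. Above, a stem runs up into the tube.
- hook (a joint): The scale's reading: how far the hook is drawn down, 0 (empty) to 0.10 m (end stop); spring 100 N/m, lightly damped (a bounce dies in 2 to 3 s). Delicate: the hook must not run up or down faster than 0.08 m/s nor the scale be pushed with over 15 N in any direction. Letting go while the gripper still bears up or presses down with over about 0.4 N makes the hook run too fast.
- stand: The scale's stand, fixed: base plate 190 x 170 x 12 mm; column 18 mm thick and 562 mm high standing beside and behind the hook (130 mm to the stand's +x and 80 mm to its -y side); arm 532 mm up; and under the arm's end the scale's upright clear tube, 38 mm across, from 332 to 520 mm above the desk on the hook's axis. Origin on the desk right below the hook; axes as the hook's.
- tray: Grey out-tray, fixed, outer size 230 (x) x 120 (y) x 35 mm, walls 4 mm and floor 4 mm thick; origin at the centre of its underside. It takes the case lengthwise: case x along tray x, either way round.
- stapler: Black stapler, 125 x 34 x 49 mm, to be left alone.
- mug: White mug, 80 mm across, 92 mm high, to be left alone.
- tape: Roll of brown tape lying flat, 90 mm across, 24 mm high, to be left alone.
Mind the look-alikes: they are no part of the job. Leave any orange, red or turquoise look-alike of the case alone.

How it is judged:
By the outcome, as a careful person would: the job done as asked, in the order asked, and still so for the second after the job is handed in, with the robot touching nothing.
It also fails if it takes over 72 s, if anything falls off the work surface, if the arm or the gripper's body presses on something with over 40 N, if the wrist force passes 120 N, or if a joint passes its speed limit or range.

### The arm

A 6-joint arm with a two-finger parallel gripper is mounted at the origin on the work surface. World frame = base frame: x ahead of the robot, y to its left, z up, the work surface at z = 0. Lengths are in m, angles in rad, forces in N, time in s.
With the tool pointing down it reaches from about 0.375 to 0.9 m from the base axis. Payload 3.1 kg.
Tool frame: the origin (TCP) lies at the very end of the fingers, on their centre line; the grasp point (between the pads) lies 19 mm behind it; x points along the fingers, y is the direction in which the jaws open and shut, and the axes are right-handed (so a half turn about x gives the same grasp; the last joint's range is limited). The gripper opens to 85 mm and grips with 20 to 120 N. Pads are 22 mm wide; open, the fingers measure 114 mm over their backs; the gripper's body (76 mm by 85 mm) begins 54 mm behind the grasp point. The pads swing forward as they close: fully open they stand 13 mm farther back than shut.
Start: joints at [-1.427, 0.527, 1.433, -0, 1.181, -0.178], TCP at [0.198, -0.593, 0.231] pointing down, gripper open.
Joint ranges: [-3.08, 3.08], [-0.75, 2.2], [0.22, 2.44], [-1.43, 4.57], [0, 2.65], [-2.85, 2.85]. Speed limits (rad/s): [2.79, 2.79, 3.14, 3.14, 3.14, 3.14].

### API

Orientations are given as a unit quaternion [x, y, z, w].
In Python, from station import manip gives the robot as it stands.
- The arm moves only by the shell command python3 -m jog 'ROWS' [FORCE]. ROWS is a JSON object of lists of equal length, an entry for each row: "linear": the shift along the tool's x, y, z in cm, a list of three; "twist": the turn about the tool's x in rad; "claw": the opening, from -1 (shut) to 1 (fully open). A call has 1 to 20 rows; each row is the pose to reach, as a shift and turn from the pose commanded when the call began, along the tool's axes at that moment; what a row does not reach only later rows make up. A row lasts 1/12 s, in which the tool goes at most 41.7 mm and 7.16 degrees, less where a joint would pass 70% of its speed; a pose out of reach is approached as far as the arm can. A call with a gripper value outside its range is refused whole. The fingers move at their own pace and stop on an object; FORCE is the grip in N (left out, the last holds). Time passes only in rows, so rows that repeat a pose let the fingers close. It gives the time, the measured TCP pose, the force and the opening at its end, in the units of the state.
- manip.sense(): the state, without advancing time (a new reading comes with each control period).
- manip.snapshot(name): name is "scene" or "top" or "wrist"; returns a dict with "pixels" (400x640x3 uint8, red, green, blue), "camera_matrix" (3x3 intrinsics, pixels), "R" (3x3) and "t" (3): a world point X has camera coordinates R X + t. Camera axes: x right, y down, z forward; pixel columns grow to the right and rows downward; lengths in m; the calibration is good to about 2 mm. The wrist camera is an equidistant fisheye: a pixel r from the principal point sees the ray r / f radians off the axis. A picture is of the moment at which its call begins. There is no depth.
- manip.sign_off(): hands the job in, once; it reports no verdict.
The state is a dict: "t": time; "q": joint angles; "qd": joint speeds; "tau": joint torques, N m; "tcp_pos": TCP position; "tool_rot": TCP orientation; "force": force on the tool from outside, world axes, zero at the start; "ft_torque": the same for the moment, N m; "finger_gap": opening from 0.0 (shut) to 1.0 (fully open).
Only numpy, scipy, OpenCV 4.12 (cv2) and the standard library are available. Lean on these libraries where they do the work, as an engineer would, in place of code of your own. Each camera call takes 0.05 s, during which the arm holds its last target.

## Working session

There is one attempt and no reset: what is moved stays moved. The work goes in short steps, Python scripts to look and compute and a shell command to move; the robot and the scene stay as the last step left them, time stands still between calls to the robot, and variables do not carry over. Pictures are saved under pics/ and viewed, and the job is handed in when it is done.

```bash
ls; mkdir -p pics; python3 - <<'E'
from station import manip
import cv2
s=manip.sense();print(s)
for n in("scene","top","wrist"):
    d=manip.snapshot(n);cv2.imwrite(f"pics/{n}0.png",d["pixels"][:,:,::-1]);print(n,d["camera_matrix"],d["R"],d["t"])
E
```

```text
pics
{'t': 0.0, 'q': array([-1.42750762e+00,  5.28466028e-01,  1.43389537e+00, -9.34739510e-06,
        1.18138839e+00, -1.78533550e-01]), 'qd': array([ 0.00055604,  0.00056554,  0.00051458, -0.00041347, -0.00021684,
       -0.00026697]), 'tau': array([ 2.20907590e-03, -4.42338932e+01, -1.78026778e+01, -1.08497652e-04,
        8.35845654e-03, -4.54095598e-06]), 'tcp_pos': array([ 0.19758751, -0.59219748,  0.2303359 ]), 'tool_rot': array([ 0.69798195,  0.11405475, -0.69796118,  0.11252955]), 'force': array([0.11300159, 0.24174251, 0.46111078]), 'ft_torque': array([-0.01760313,  0.02851566, -0.01507314]), 'finger_gap': 1.0010668883587721}
scene [[503.17019707   0.         313.53023576]
 [  0.         503.17019707 195.42221284]
 [  0.           0.           1.        ]] [[ 0.80165985  0.59765077  0.01245148]
 [ 0.37665226 -0.48882926 -0.7868793 ]
 [-0.46419237  0.63549942 -0.6169813 ]] [-0.29452093 -0.10645426  2.19617136]
top [[497.52851811   0.         315.84070875]
 [  0.         497.52851811 199.58813084]
 [  0.           0.           1.        ]] [[-3.23884869e-04 -9.99981913e-01  6.00571201e-03]
 [-9.97627866e-01 -9.03046421e-05 -6.88377295e-02]
 [ 6.88370268e-02 -6.01376116e-03 -9.97609793e-01]] [-0.19156394  0.50763132  1.76216181]
wrist [[309.70691629   0.         320.0998219 ]
 [  0.         309.70691629 202.88974105]
 [  0.           0.           1.        ]] [[ 0.31641701 -0.94861609 -0.00278978]
 [-0.90945567 -0.30418848  0.28347796]
 [-0.26976037 -0.08716006 -0.95897469]] [-0.62354455 -0.03729283  0.38108109]
```

View pics/scene0.png

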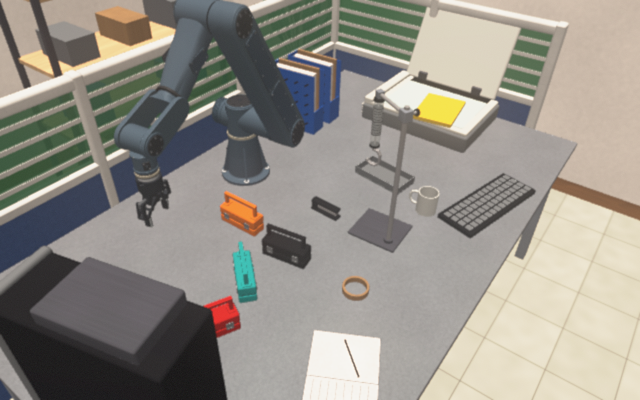

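View pics/top0.png

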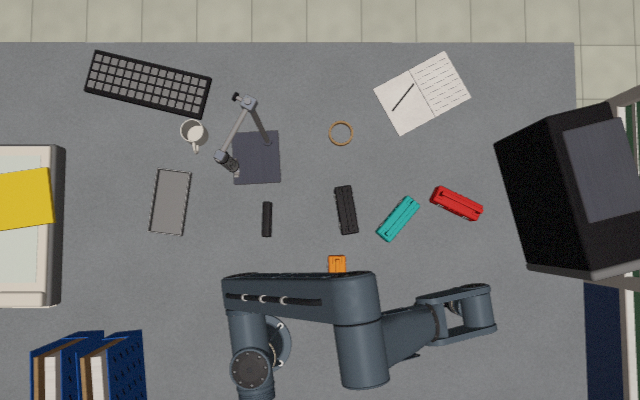

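View pics/wrist0.png

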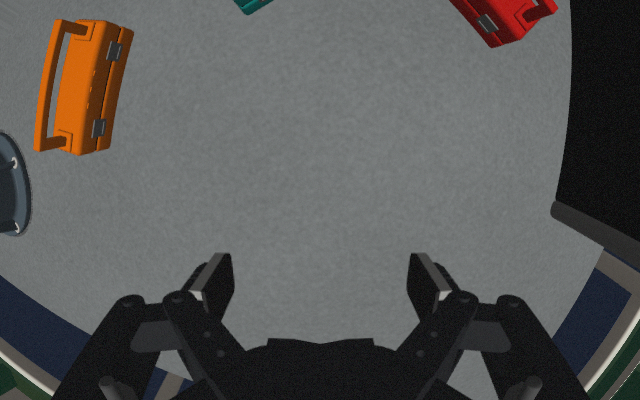

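Candidates (scene pixels): orange case (242,213), black case (287,246), turquoise case (245,275), red case (222,318) and black stapler (326,207). By the description I choose the black handled case at (287,246), which is (346,210) in the top view. The hook is at about (376,155) and the tray at about (385,175). Next come close crops to check.

```bash
cat > h.py <<'E'
import numpy as np, cv2
from station import manip
def ray(d,u,v):
    K=d["camera_matrix"];R=np.array(d["R"]);t=np.array(d["t"])
    r=np.array([(u-K[0,2])/K[0,0],(v-K[1,2])/K[1,1],1.]); r=R.T@r
    return -R.T@t, r/np.linalg.norm(r)
def rayfish(d,u,v):
    K=d["camera_matrix"];R=np.array(d["R"]);t=np.array(d["t"])
    x=(u-K[0,2])/K[0,0];y=(v-K[1,2])/K[1,1];th=np.hypot(x,y)
    r=np.array([np.sin(th)*x/th,np.sin(th)*y/th,np.cos(th)])
    return -R.T@t, R.T@r
def plane(o,r,z): return o+r*(z-o[2])/r[2]
def tri(rays):
    A=np.zeros((3,3));b=np.zeros(3)
    for o,r in rays:
        P=np.eye(3)-np.outer(r,r);A+=P;b+=P@o
    X=np.linalg.solve(A,b)
    return X,[np.linalg.norm((np.eye(3)-np.outer(r,r))@(X-o)) for o,r in rays]
def proj(d,X,fish=False):
    K=d["camera_matrix"];c=np.array(d["R"])@X+d["t"]
    if fish:
        rr=np.hypot(c[0],c[1]);th=np.arctan2(rr,c[2]);return K[0,2]+K[0,0]*th*c[0]/rr,K[1,2]+K[1,1]*th*c[1]/rr
    return K[0,2]+K[0,0]*c[0]/c[2],K[1,2]+K[1,1]*c[1]/c[2]
def crop(d,x0,y0,x1,y1,s,name):
    im=d["pixels"][y0:y1,x0:x1,::-1]; cv2.imwrite(name,cv2.resize(im,None,fx=s,fy=s,interpolation=cv2.INTER_CUBIC))
E
python3 - <<'E'
from h import *
from scipy.spatial.transform import Rotation as Ro
a=manip.snapshot("scene");b=manip.snapshot("top");w=manip.snapshot("wrist")
crop(a,220,190,340,290,6,"pics/a1.png")
crop(b,310,165,390,245,7,"pics/b1.png")
crop(a,340,80,440,250,3.5,"pics/a2.png")
crop(b,200,85,290,195,5,"pics/b2.png")
crop(a,110,140,200,230,6,"pics/a3.png")
crop(b,140,160,200,245,6,"pics/b3.png")
s=manip.sense();R=Ro.from_quat(s["tool_rot"]).as_matrix();print(R)
C=-np.array(w["R"]).T@w["t"];print("cam in tool",R.T@(C-s["tcp_pos"]), "axis",R.T@w["R"][2])
E
```

```text
[[-9.01090266e-05  3.16267766e-01 -9.48669960e-01]
 [ 7.86404495e-04 -9.48669648e-01 -3.16267736e-01]
 [-9.99999687e-01 -7.74536899e-04 -1.63230694e-04]]
cam in tool [-1.43717792e-01 -9.85797941e-05 -7.22807602e-02] axis [ 0.95888441 -0.00100626  0.28379512]
```

View pics/a1.png

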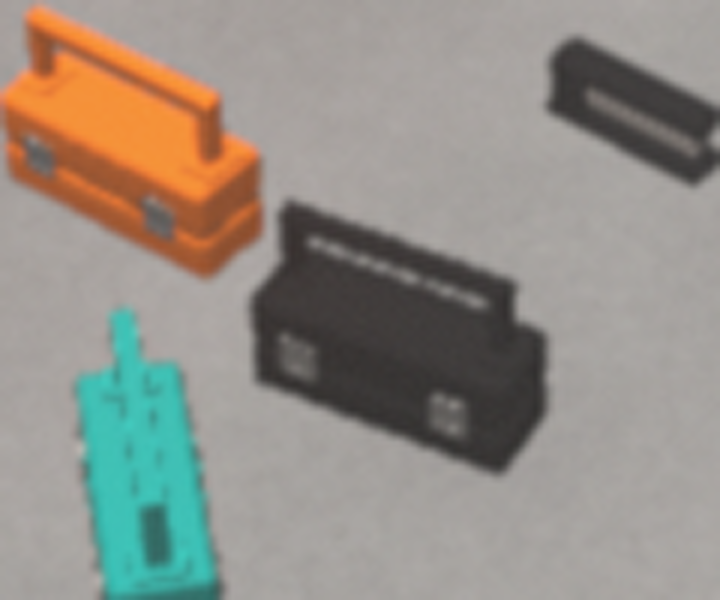

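View pics/b1.png

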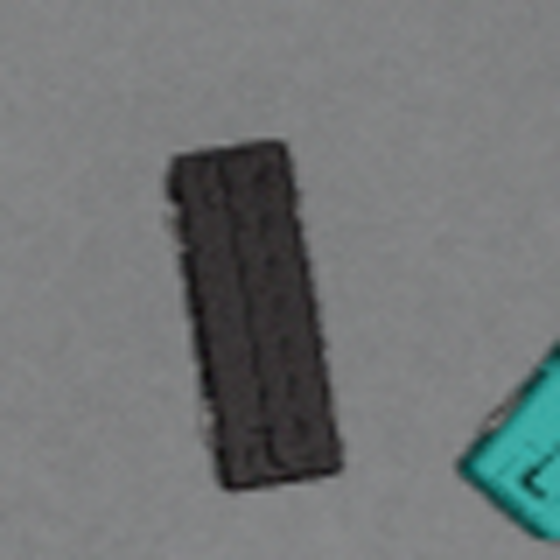

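View pics/a2.png

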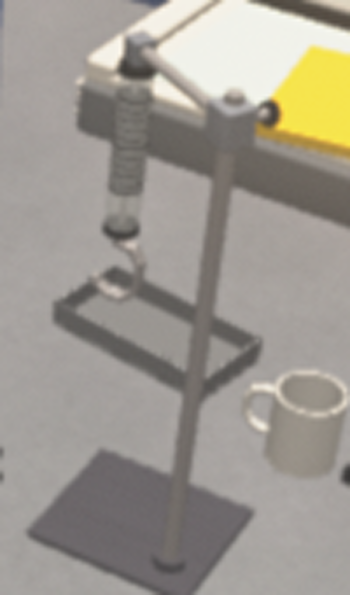

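View pics/b2.png

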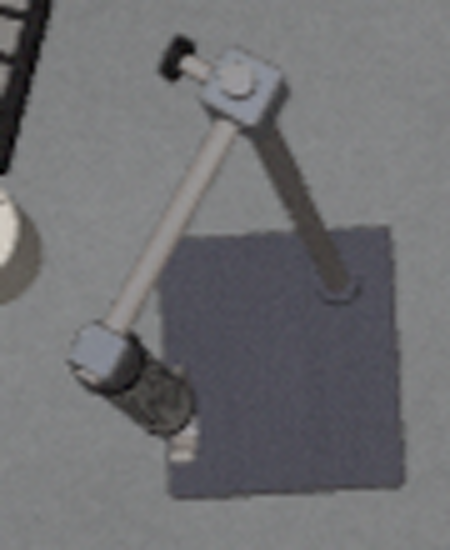

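View pics/a3.png

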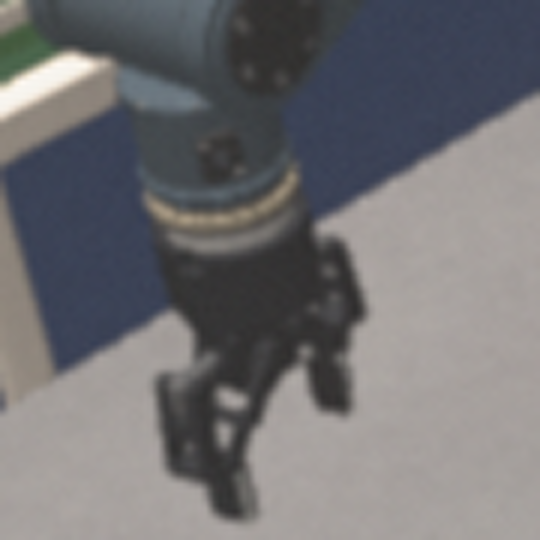

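View pics/b3.png

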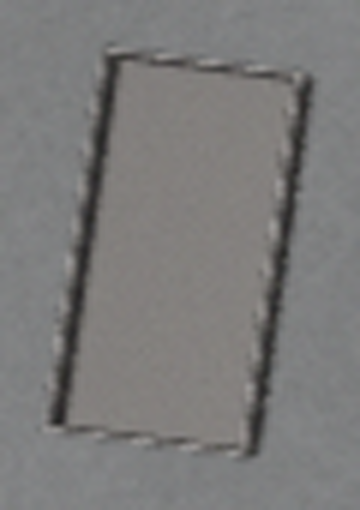

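The black case is confirmed: it has latches at (268,249) and (295,258), and a handle bar from (268,224) to (306,238). The scale's hook, tube, column and the tray are all clear too. Next I measure.

```bash
python3 - <<'E'
from h import *
a=manip.snapshot("scene");b=manip.snapshot("top")
f=lambda p,x0,y0,s:((p[0]+.5)/s-.5+x0,(p[1]+.5)/s-.5+y0)
def P(d,p,c,z): return plane(*ray(d,*f(p,*c)),z)
B1=(310,165,7);A1=(220,190,6);A2=(340,80,3.5);B2=(200,85,5);B3=(140,160,6)
sh=np.array([P(b,p,B1,.072) for p in[(170,158),(287,142),(342,468),(225,490)]])
print("shell top",sh.round(4),"c",sh.mean(0)); print([np.linalg.norm(sh[i]-sh[(i+1)%4]).round(4) for i in range(4)])
e=(sh[0]+sh[1]-sh[2]-sh[3]);print("yaw case",np.degrees(np.arctan2(e[1],e[0])))
for z in(.118,):
  h=[P(a,p,A1,.124) for p in[(288,203),(517,285)]];print("bar top scene far edge",np.round(h,4),np.linalg.norm(h[0]-h[1]))
g=[P(a,p,A1,0) for p in[(260,380),(503,472),(545,405)]];print("base corners scene",np.round(g,4),np.linalg.norm(g[0]-g[1]),np.linalg.norm(g[2]-g[1]))
for z in (0.,.012):
  pl=np.array([P(b,p,B2,.012) for p in[(160,240),(390,228),(405,485),(170,497)]])
print("plate",pl.round(4),[np.linalg.norm(pl[i]-pl[(i+1)%4]).round(4) for i in range(4)])
pla=np.array([P(a,p,A2,.012) for p in[(28,530),(102,450),(253,514),(170,600)]]);print("plate scene",pla.round(4))
print("col base", P(b,(342,288),B2,.012),P(a,(168,560),A2,.012))
print("col top tri",tri([ray(b,*f((237,77),*B2)),ray(a,*f((234,97),*A2))]))
print("tube top(cap) tri",tri([ray(b,*f((98,350),*B2)),ray(a,*f((137,42),*A2))]))
print("tube bottom tri",tri([ray(b,*f((172,425),*B2)),ray(a,*f((121,232),*A2))]))
t=np.array([P(b,p,B3,.035) for p in[(110,50),(308,76),(250,452),(53,428)]]);print("tray",t.round(4),t.mean(0),[np.linalg.norm(t[i]-t[(i+1)%4]).round(4) for i in range(4)])
e=t[0]+t[1]-t[2]-t[3];print("yaw tray",np.degrees(np.arctan2(e[1],e[0])))
ta=np.array([P(a,p,A2,.035) for p in[(117,268),(262,345),(190,388),(53,308)]]);print("tray scene",ta.round(4),ta.mean(0))
E
```

```text
shell top [[ 0.5473 -0.2539  0.072 ]
 [ 0.5553 -0.3121  0.072 ]
 [ 0.3936 -0.3384  0.072 ]
 [ 0.3828 -0.2806  0.072 ]] c [ 0.46972386 -0.29628194  0.072     ]
[np.float64(0.0587), np.float64(0.1638), np.float64(0.0588), np.float64(0.1666)]
yaw case 9.233336174524526
bar top scene far edge [[ 0.3977 -0.3089  0.124 ]
 [ 0.5444 -0.2836  0.124 ]] 0.14886256509984577
base corners scene [[ 0.3923 -0.3364  0.    ]
 [ 0.5532 -0.3079  0.    ]
 [ 0.5398 -0.2498  0.    ]] 0.16342798652198542 0.059582718316926034
plate [[ 0.7511  0.1132  0.012 ]
 [ 0.76   -0.0532  0.012 ]
 [ 0.5729 -0.0649  0.012 ]
 [ 0.5642  0.1039  0.012 ]] [np.float64(0.1667), np.float64(0.1875), np.float64(0.1691), np.float64(0.1872)]
plate scene [[ 0.5755 -0.0661  0.012 ]
 [ 0.5673  0.0967  0.012 ]
 [ 0.7545  0.1036  0.012 ]
 [ 0.7497 -0.0664  0.012 ]]
col base [ 0.71608252 -0.01868091  0.012     ] [ 0.71797358 -0.01567607  0.012     ]
col top tri (array([ 0.7209081 , -0.01569868,  0.55572777]), [np.float64(0.0021867826365185705), np.float64(0.0021867826365187313)])
tube top(cap) tri (array([0.58428527, 0.05579835, 0.53732569]), [np.float64(0.0026792840123111626), np.float64(0.0026792840123110637)])
tube bottom tri (array([0.57949692, 0.05587078, 0.32665945]), [np.float64(0.004907735453538279), np.float64(0.0049077354535382684)])
tray [[0.6192 0.3695 0.035 ]
 [0.6037 0.2522 0.035 ]
 [0.3817 0.2824 0.035 ]
 [0.3958 0.3981 0.035 ]] [0.50010708 0.32557248 0.035     ] [np.float64(0.1183), np.float64(0.2241), np.float64(0.1166), np.float64(0.2252)]
yaw tray -7.522578447161978
tray scene [[0.4037 0.3936 0.035 ]
 [0.6284 0.3577 0.035 ]
 [0.6019 0.2305 0.035 ]
 [0.3877 0.2692 0.035 ]] [0.50541251 0.31274617 0.035     ]
```

```bash
python3 - <<'E'
from h import *
a=manip.snapshot("scene");b=manip.snapshot("top")
crop(a,110,0,310,230,2.6,"pics/a4.png");crop(b,210,250,510,400,2.6,"pics/b4.png")
E
```

```text
(no output)
```

View pics/a4.png

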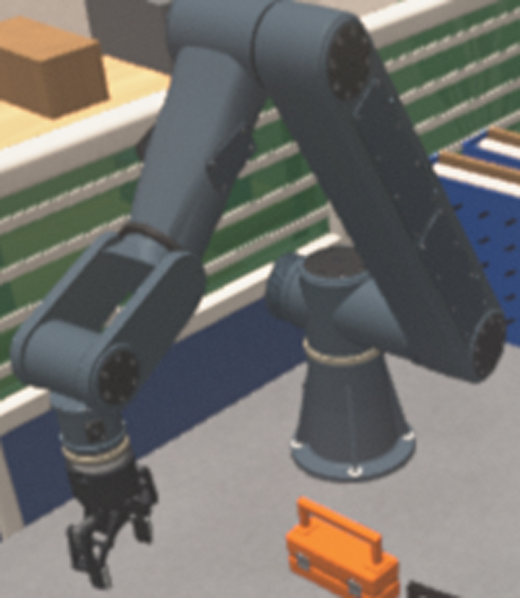

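View pics/b4.png

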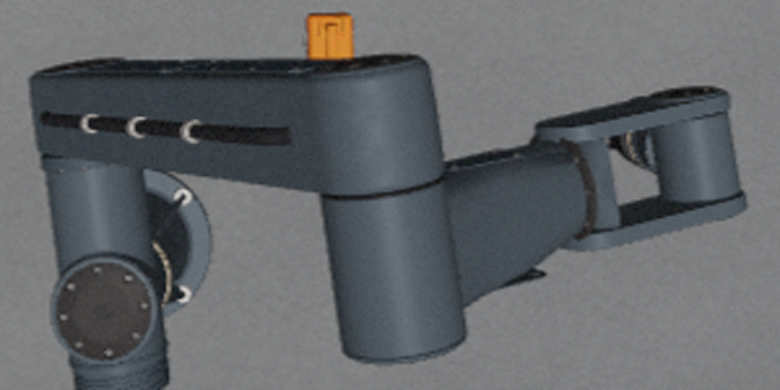

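```bash
python3 - <<'E'
from h import *
a=manip.snapshot("scene");b=manip.snapshot("top")
print("topcam",-b["R"].T@b["t"],"scenecam",-a["R"].T@a["t"])
tcp=manip.sense()["tcp_pos"];q1=manip.sense()["q"][0]
rd=np.array([np.cos(q1),np.sin(q1),0]);lf=np.array([-np.sin(q1),np.cos(q1),0])
print("tcp radial,lat",tcp@rd,tcp@lf)
g=lambda p,x0,y0,s:(p[0]/s+x0,p[1]/s+y0)
# cap centre on left plate in scene: lies at lateral L, radial = tcp radial (tool down)
o,r=ray(a,*g((117,375),110,0,2.6))
# intersect with plane radial=tcp radial
k=((tcp-o)@rd)/(r@rd);X=o+r*k;print("cap (rad,lat,z) rel tcp",(X-tcp)@rd,(X-tcp)@lf,X[2]-tcp[2])
# opposite cap: silhouette left bottom of housing in scene
for p,z0 in [((690,90),.49),((690,90),.53),((720,214),.56),((720,214),.58)]:
    X=plane(*ray(b,*g(p,210,250,2.6)),z0);print(p,z0,"rad,lat",(X-tcp)@rd,(X-tcp)@lf)
for p in [(90,60),(140,395),(20,350),(57,390)]:
    o,r=ray(a,*g(p,110,0,2.6))
E
```

```text
topcam [ 0.38506312 -0.18091741  1.79404454] scenecam [ 1.29564784 -1.27168292  1.27489723]
tcp radial,lat 0.6150351735494747 0.11099656714762127
cap (rad,lat,z) rel tcp 6.938893903907228e-18 0.05511102230989403 0.2961910244066539
(690, 90) 0.49 rad,lat 0.018753273019759143 0.053510929694296924
(690, 90) 0.53 rad,lat 0.00649209579607884 0.05936249873011459
(720, 214) 0.56 rad,lat 0.0062080239627491166 -0.05434166755342747
(720, 214) 0.58 rad,lat -6.699721683874147e-05 -0.04950196762660003
```

Measured from both views: the case centre is at about (0.4705,-0.296) with yaw 9.3°, the hook axis at about (0.584,0.056) with stand yaw ~3°, and the tray centre at about (0.50,0.325) with yaw -7.5°. The tool can't lean with these moves, so I'll grip the far end of the bar, which keeps the wrist fork (±55 mm) clear of the tube. First I move above that end to look closer.

```bash
python3 -m jog '{"linear":[[0,-0.4,-1],[0,-1.3,-3],[0,-2.55,-6],[0,-4,-9.5],[0,-5.5,-13],[0,-7,-16.5],[0,-8.5,-20],[0,-10,-23.5],[0.5,-11.5,-27],[1,-13,-30.5],[1.5,-14.5,-34],[2,-15.8,-37],[2.5,-17,-40],[3,-17.9,-42],[3,-18.2,-42.9],[3,-18.2,-42.9],[3,-18.2,-42.9]],"twist":[0,0,0.02,0.04,0.06,0.08,0.1,0.12,0.14,0.15,0.16,0.16,0.16,0.16,0.16,0.16,0.16],"claw":[1,1,1,1,1,1,1,1,1,1,1,1,1,1,1,1,1]}'
python3 - <<'E'
from h import *
w=manip.snapshot("wrist");cv2.imwrite("pics/w1.png",w["pixels"][:,:,::-1]);s=manip.sense();print(s)
E
```

```text
t: 2.02
tcp_pos: [0.547, -0.2845, 0.2015]
tool_rot: [-0.705, -0.057, 0.705, -0.058]
force: [0.3, 0.0, -0.5]
finger_gap: 1.005
{'t': 2.0667, 'q': array([-6.61675046e-01,  5.49594790e-01,  1.48512642e+00, -8.11694483e-04,
        1.10675313e+00,  7.47988850e-01]), 'qd': array([-0.02185183, -0.00400585,  0.00099457,  0.00356535, -0.00220884,
        0.00043775]), 'tau': array([ 8.80921874e-01, -4.39288545e+01, -1.67178082e+01,  4.68798098e-02,
        1.45496273e-03,  1.36465143e-03]), 'tcp_pos': array([ 0.54651032, -0.28520024,  0.20159831]), 'tool_rot': array([-0.7046601 , -0.05681791,  0.70494539, -0.05725272]), 'force': array([-0.39266953,  0.5611727 , -0.08941901]), 'ft_torque': array([-0.01748578, -0.00376927,  0.01027739]), 'finger_gap': 0.9976097654300914}
```

View pics/w1.png

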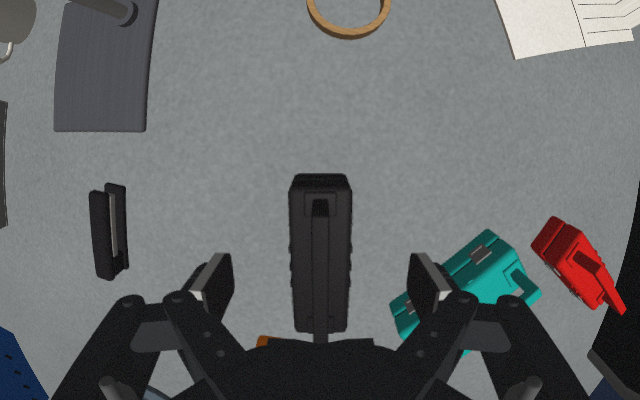

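```bash
python3 - <<'E'
from h import *
w=manip.snapshot("wrist");d=dict(w);
im=np.clip(w["pixels"].astype(float)*2.2,0,255).astype(np.uint8);d["pixels"]=im
crop(d,275,165,365,345,3.3,"pics/w1c.png");
C=np.array([.4705,-.296,0]);c,s=np.cos(np.radians(9.3)),np.sin(np.radians(9.3));ex=np.array([c,s,0]);ey=np.array([-s,c,0]);ez=np.array([0,0,1])
for nm,p in dict(barPlusTopL=(75,7,124),barPlusTopR=(75,-7,124),barMinusTop=(-75,0,124),endbottomL=(75,7,72),endbotR=(75,-7,72),sh1=(85,30,72),sh2=(85,-30,72)).items():
    print(nm,np.round(proj(w,C+(p[0]*ex+p[1]*ey+p[2]*ez)/1000,True),1))
E
```

```text
barPlusTopL [308.9 213.6]
barPlusTopR [327.5 213.6]
barMinusTop [318.7 358.7]
endbottomL [310.9 195.5]
endbotR [326.2 195.5]
sh1 [285.6 185. ]
sh2 [351.5 184.9]
```

View pics/w1c.png

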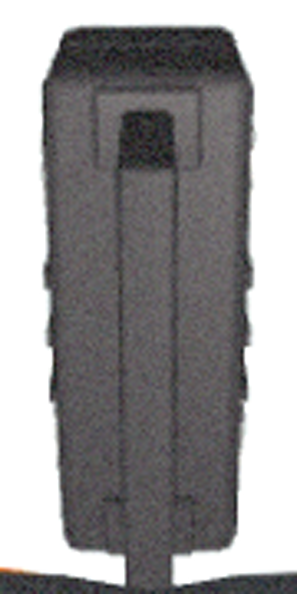

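The bar's end edge is at (310.6–328.5, 215.6) and the leg base at about row 198. Both sit ~2 px below the prediction, so the case is ~1.7 mm nearer. The bar lies on the jaw centre line and is parallel to it, and the heights agree. Descending.

```bash
python3 -m jog '{"linear":[[0.5,-0.05,0.15],[1.5,-0.05,0.15],[3,-0.05,0.15],[4.5,-0.05,0.15],[6,-0.05,0.15],[7.5,-0.05,0.15],[9,-0.05,0.15],[10.2,-0.05,0.15],[11.1,-0.05,0.15],[11.6,-0.05,0.15],[11.6,-0.05,0.15],[11.6,-0.05,0.15]],"twist":[0,0,0,0,0,0,0,0,0,0,0,0],"claw":[1,1,1,1,1,1,1,1,1,1,1,1]}'
python3 - <<'E'
from h import *
w=manip.snapshot("wrist");cv2.imwrite("pics/w2.png",w["pixels"][:,:,::-1])
a=manip.snapshot("scene");crop(a,230,100,370,290,3.1,"pics/a5.png")
E
```

```text
t: 3.12
tcp_pos: [0.5456, -0.2845, 0.0853]
tool_rot: [0.705, 0.057, -0.705, 0.057]
force: [0.2, 0.7, 1.0]
finger_gap: 0.998
```

View pics/w2.png

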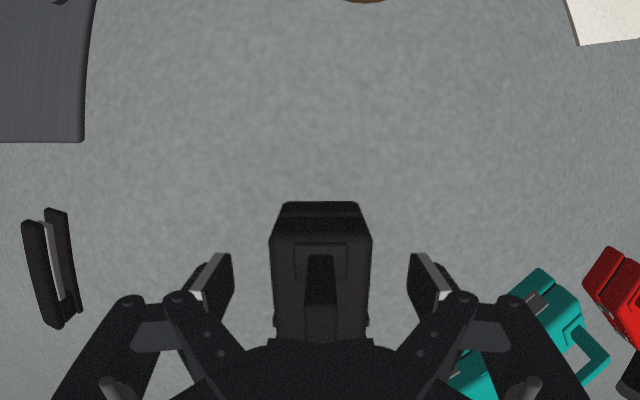

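View pics/a5.png

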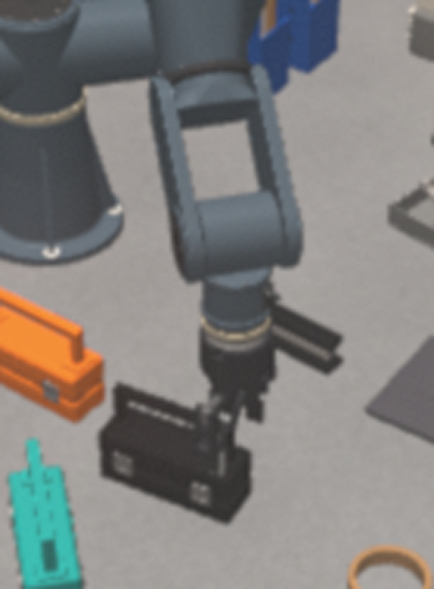

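```bash
python3 - <<'E'
from h import *
from scipy.spatial.transform import Rotation as Ro
w=manip.snapshot("wrist");s=manip.sense();R=Ro.from_quat(s["tool_rot"]).as_matrix();print(s["tcp_pos"],s["force"])
d=dict(w);d["pixels"]=np.clip(w["pixels"].astype(float)*2.5,0,255).astype(np.uint8);crop(d,255,190,385,350,3.7,"pics/w2c.png")
for z in(-.004,0,.002,.004,.008): print(z,np.round(proj(w,s["tcp_pos"]+R@np.array([-(.124-s["tcp_pos"][2]),0,z]),True),1),np.round(proj(w,s["tcp_pos"]+R@np.array([-(.072-s["tcp_pos"][2]),0,z]),True),1))
E
```

```text
[ 0.54613107 -0.28468856  0.08622796] [ 0.80648156  0.85890403 -0.15767583]
-0.004 [320.4 290.9] [320.4 240. ]
0 [320.4 299. ] [320.4 246.5]
0.002 [320.4 303. ] [320.4 249.8]
0.004 [320.4 306.9] [320.4 253. ]
0.008 [320.4 314.5] [320.4 259.3]
```

View pics/w2c.png

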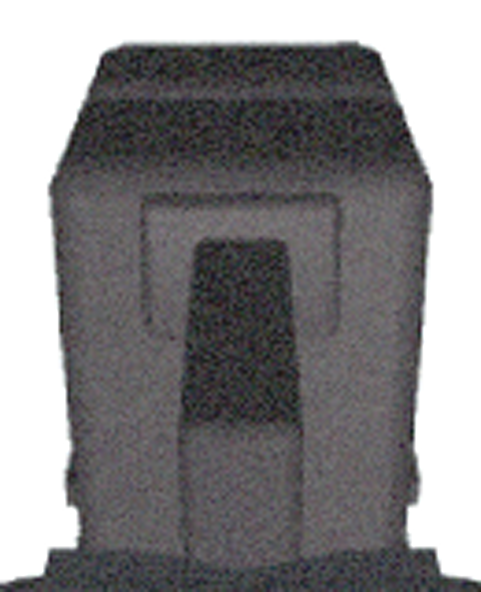

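The bar's end edge is at row ~304, so the tool axis is ~78 mm from the bar's middle and laterally centred within 0.5 mm. Gripping now.

```bash
python3 -m jog '{"linear":[[0,0,0],[0,0,0],[0,0,0],[0,0,0],[0,0,0],[0,0,0],[0,0,0],[0,0,0],[0,0,0],[0,0,0]],"twist":[0,0,0,0,0,0,0,0,0,0],"claw":[0.5,0,-0.3,-0.6,-1,-1,-1,-1,-1,-1]}' 120
python3 - <<'E'
from h import *
F=[];T=[]
for i in range(10):
    w=manip.snapshot("wrist");s=manip.sense();F.append(s["force"]);T.append(s["ft_torque"])
print(s["t"],s["tcp_pos"],s["finger_gap"],np.mean(F,0),np.std(F,0),np.mean(T,0))
d=dict(w);d["pixels"]=np.clip(w["pixels"].astype(float)*1.8,0,255).astype(np.uint8);crop(d,235,180,405,350,3.4,"pics/w3.png")
E
```

```text
t: 4.1
tcp_pos: [0.5457, -0.2845, 0.0856]
tool_rot: [0.705, 0.057, -0.705, 0.057]
force: [0.2, -0.1, 3.4]
finger_gap: 0.14
4.6 [ 0.54567112 -0.28450122  0.08557806] 0.14100458976123317 [-0.68292052 -0.62700351  3.91380812] [0.38335166 0.53683316 0.54712385] [-0.00769297  0.16389786  0.01268924]
```

View pics/w3.png

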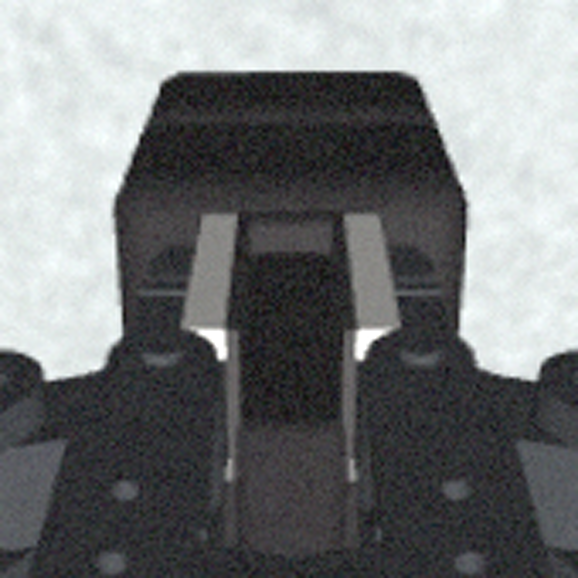

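```bash
python3 -m jog '{"linear":[[-0.1,0,0],[-0.3,0,0],[-0.6,0,0],[-0.9,0,0],[-1.3,0,0],[-1.7,0,0],[-2,0,0],[-2,0,0],[-2,0,0]],"twist":[0,0,0,0,0,0,0,0,0],"claw":[-1,-1,-1,-1,-1,-1,-1,-1,-1]}'
python3 - <<'E'
from h import *
F=[];T=[]
for i in range(12):
    w=manip.snapshot("wrist");s=manip.sense();F.append(s["force"]);T.append(s["ft_torque"])
print(s["t"],s["tcp_pos"],s["finger_gap"],np.mean(F,0),np.mean(T,0))
d=dict(w);d["pixels"]=np.clip(w["pixels"].astype(float)*1.8,0,255).astype(np.uint8);crop(d,235,180,405,350,3.4,"pics/w4.png")
a=manip.snapshot("scene");crop(a,230,100,370,290,3.1,"pics/a6.png")
E
```

```text
t: 5.35
tcp_pos: [0.5457, -0.2844, 0.1057]
tool_rot: [0.705, 0.057, -0.705, 0.057]
force: [0.0, -0.8, -4.3]
finger_gap: 0.142
5.95 [ 0.54554582 -0.28429113  0.10527565] 0.14518007026897614 [-0.02336497  0.04975369 -2.56122753] [ 0.03645077 -0.21212234  0.00758769]
```

View pics/w4.png

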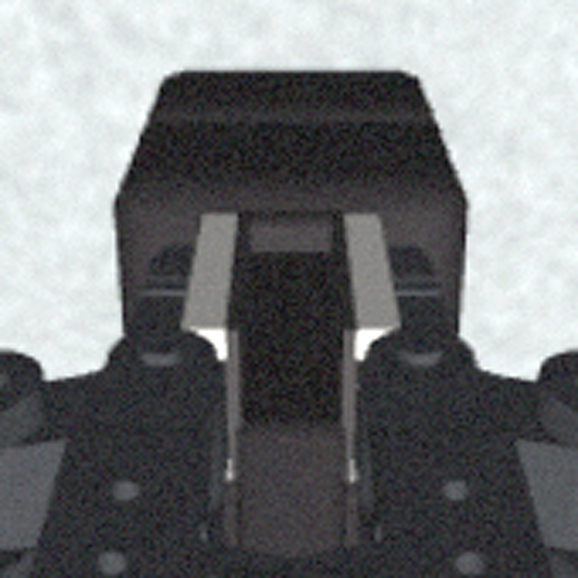

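View pics/a6.png

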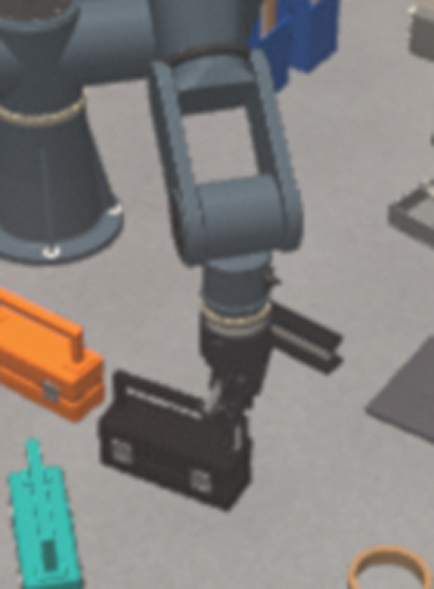

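The case is lifted and level, with no slip. Force and moment both give about 2.6 N. Before moving, I refine the hook position.

```bash
python3 - <<'E'
from h import *
a=manip.snapshot("scene");b=manip.snapshot("top")
crop(a,355,80,400,175,6,"pics/a7.png");crop(b,212,145,252,190,12,"pics/b7.png")
E
```

```text
(no output)
```

View pics/a7.png

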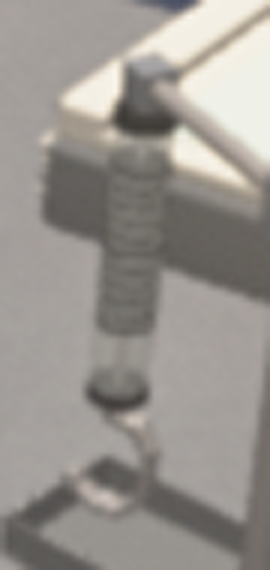

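View pics/b7.png

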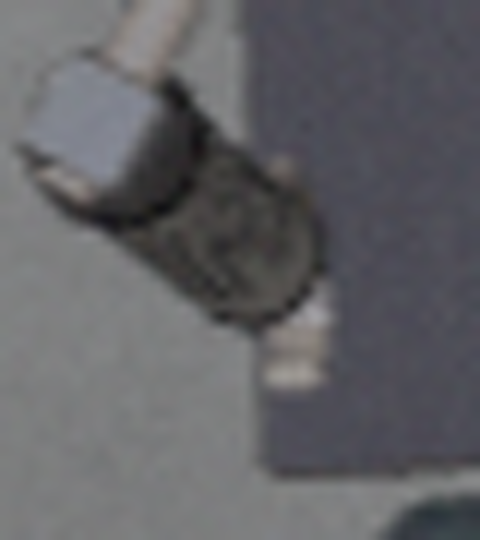

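```bash
python3 - <<'E'
from h import *
a=manip.snapshot("scene");b=manip.snapshot("top")
f=lambda p,x0,y0,s:((p[0]+.5)/s-.5+x0,(p[1]+.5)/s-.5+y0)
A=lambda p:ray(a,*f(p,355,80,6));B=lambda p:ray(b,*f(p,212,145,12))
print("tip outer top",plane(*B((294,388)),.270),"tip L/R",plane(*B((263,375)),.274),plane(*B((325,375)),.274))
print("tip scene",plane(*A((80,478)),.274))
print("ring scene",plane(*A((117,388)),.334),"cap scene .52",plane(*A((148,110)),.524))
print("tube rim right-bottom top cam", plane(*B((290,305)),.332))
print("block top face ctr top/scene",tri([B((97,123)),A((148,68))]))
th=np.radians(3.2)
for H in[(.584,.056),(.582,.058)]:
  for x,y,z,n in[(-27,0,10,"tipout"),(-23,7,14,"tipL"),(-23,-7,14,"tipR"),(0,0,332,"ring")]:
    X=np.array([H[0]+(x*np.cos(th)-y*np.sin(th))/1e3,H[1]+(x*np.sin(th)+y*np.cos(th))/1e3,z/1e3+(.26 if z<300 else 0)])
    u,v=proj(b,X);ua,va=proj(a,X);print(H,n,"top crop",((u+.5-212)*12-.5,(v+.5-145)*12-.5),"scene crop",((ua+.5-355)*6-.5,(va+.5-80)*6-.5))
E
```

```text
tip outer top [0.56026409 0.05544212 0.27      ] tip L/R [0.56314516 0.0627798  0.274     ] [0.56315118 0.04693486 0.274     ]
tip scene [0.57125808 0.04461358 0.274     ]
ring scene [0.58219003 0.05874471 0.334     ] cap scene .52 [0.59406168 0.03956552 0.524     ]
tube rim right-bottom top cam [0.57368788 0.04703081 0.332     ]
block top face ctr top/scene (array([0.58454879, 0.05506706, 0.5399661 ]), [np.float64(0.0012657549569660754), np.float64(0.0012657549569661374)])
(0.584, 0.056) tipout top crop (np.float64(297.5711844270144), np.float64(400.49807421753314)) scene crop (np.float64(67.96086984369231), np.float64(468.0799197690954))
(0.584, 0.056) tipL top crop (np.float64(267.0973022219773), np.float64(384.7207741246385)) scene crop (np.float64(80.0005399993995), np.float64(459.2493684757529))
(0.584, 0.056) tipR top crop (np.float64(321.83043471903375), np.float64(381.702656766922)) scene crop (np.float64(68.6959227732417), np.float64(470.01127701360434))
(0.584, 0.056) ring top crop (np.float64(254.00822984663887), np.float64(263.39566353234306)) scene crop (np.float64(116.91096875722076), np.float64(393.9489305382595))
(0.582, 0.058) tipout top crop (np.float64(289.6796202961435), np.float64(408.2543587781581)) scene crop (np.float64(66.89715004511322), np.float64(465.46538900232434))
(0.582, 0.058) tipL top crop (np.float64(259.1831838605942), np.float64(392.4947428729788)) scene crop (np.float64(78.92243718548411), np.float64(456.646218726715))
(0.582, 0.058) tipR top crop (np.float64(313.9223965761562), np.float64(389.47562781346664)) scene crop (np.float64(67.62609947886949), np.float64(467.3815919826714))
(0.582, 0.058) ring top crop (np.float64(245.7902456625559), np.float64(271.4544583836964)) scene crop (np.float64(115.75587265197896), np.float64(391.3530661798241))
```

```bash
python3 -m jog '{"linear":[[-0.3,0,0],[-1,0,0],[-2.4,0,0],[-4.2,0,0],[-6,0,0],[-8,0,0],[-10,0,0],[-12,0,0],[-13.6,0,0],[-14.6,0,0],[-15,0,0],[-15,0,0]],"twist":[0,0,0,0,0,0,0,0,0,0,0,0],"claw":[-1,-1,-1,-1,-1,-1,-1,-1,-1,-1,-1,-1]}'
python3 - <<'E'
from h import *
F=[];T=[]
for i in range(10):
    w=manip.snapshot("wrist");s=manip.sense();F.append(s["force"]);T.append(s["ft_torque"])
print(s["t"],s["tcp_pos"],s["finger_gap"],np.mean(F,0),np.mean(T,0))
E
python3 -m jog '{"linear":[[0,-0.3,0],[0,-1,0],[0,-2.3,0],[0,-4,0],[0,-6.3,0],[0,-8.9,-0.1],[0,-11.6,-0.1],[0,-14.3,-0.1],[0,-17,-0.1],[0,-19.7,-0.2],[0,-22.4,-0.2],[0,-25.1,-0.2],[0,-27.8,-0.3],[0,-30.5,-0.3],[0,-33.2,-0.3],[0,-35.8,-0.4],[0,-38.1,-0.4],[0,-40,-0.4],[0,-41.4,-0.4],[0,-42,-0.4]],"twist":[-0.01,-0.04,-0.09,-0.16,-0.24,-0.32,-0.41,-0.5,-0.59,-0.68,-0.77,-0.86,-0.95,-1.04,-1.13,-1.22,-1.31,-1.39,-1.44,-1.464],"claw":[-1,-1,-1,-1,-1,-1,-1,-1,-1,-1,-1,-1,-1,-1,-1,-1,-1,-1,-1,-1]}'
python3 - <<'E'
from h import *
F=[];T=[]
for i in range(8):
    w=manip.snapshot("wrist");s=manip.sense();F.append(s["force"]);T.append(s["ft_torque"])
print(s["t"],s["tcp_pos"],s["tool_rot"],s["finger_gap"],np.mean(F,0),np.mean(T,0))
cv2.imwrite("pics/w5.png",w["pixels"][:,:,::-1])
a=manip.snapshot("scene");crop(a,260,0,440,250,2.4,"pics/a8.png");b=manip.snapshot("top");crop(b,130,80,330,300,2.7,"pics/b8.png")
E
```

```text
t: 7.2
tcp_pos: [0.5458, -0.2845, 0.2565]
tool_rot: [0.705, 0.057, -0.704, 0.058]
force: [-0.1, 1.0, -2.8]
finger_gap: 0.145
7.7 [ 0.54541931 -0.28425222  0.2548168 ] 0.1414168993309835 [-0.04391822  0.01101335 -2.5974139 ] [ 0.03428484 -0.20580096 -0.01010541]
t: 9.37
tcp_pos: [0.4805, 0.1331, 0.2555]
tool_rot: [0.485, 0.515, -0.485, 0.514]
force: [-0.7, -0.0, -3.0]
finger_gap: 0.138
9.7667 [0.48201828 0.13003831 0.2552732 ] [ 0.48638176  0.51317259 -0.48654633  0.5131855 ] 0.14413158902525589 [-0.17744881  0.0148004  -2.85223906] [ 0.19514361  0.004276   -0.00322907]
```

View pics/w5.png

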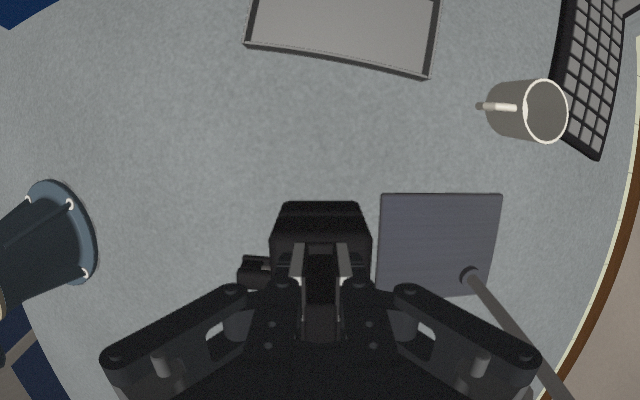

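View pics/a8.png

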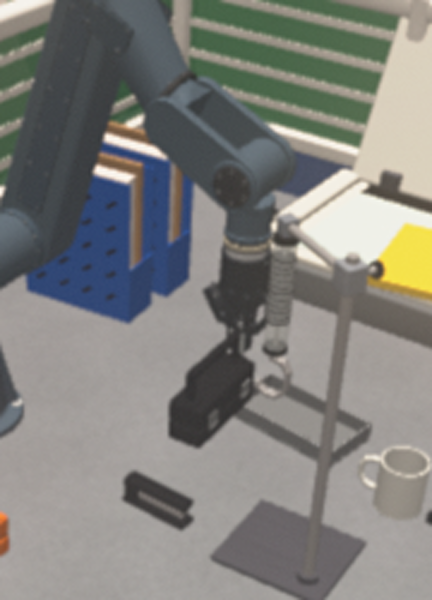

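View pics/b8.png

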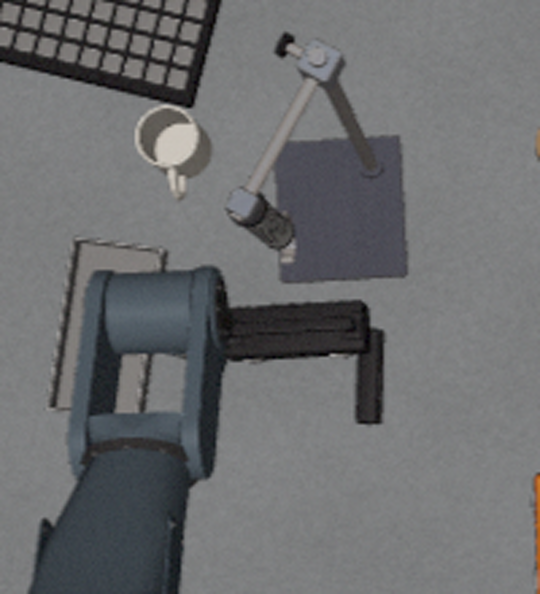

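```bash
python3 - <<'E'
from h import *
b=manip.snapshot("top");a=manip.snapshot("scene")
crop(b,155,150,255,270,5,"pics/b9.png");crop(a,320,50,400,180,4.5,"pics/a9.png")
E
```

```text
(no output)
```

View pics/b9.png

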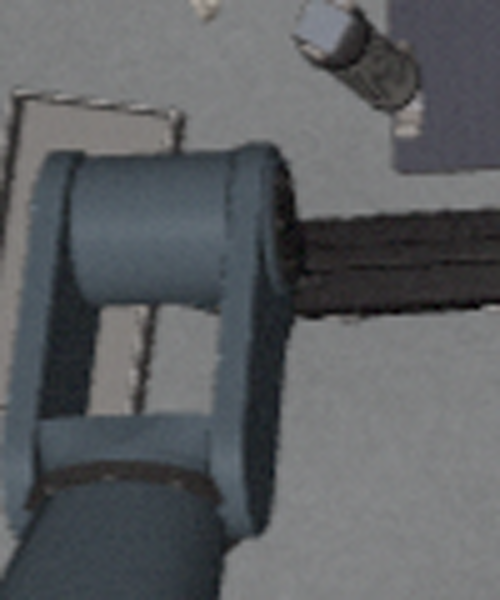

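View pics/a9.png

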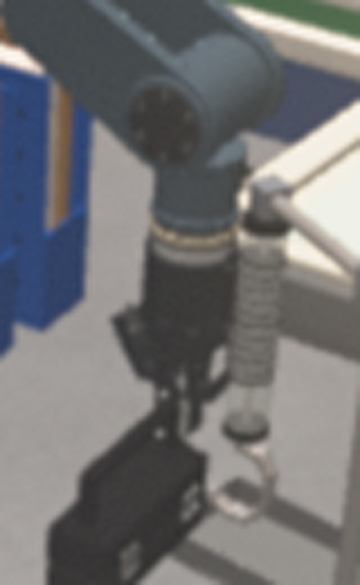

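```bash
python3 - <<'E'
from h import *
b=manip.snapshot("top");a=manip.snapshot("scene");s=manip.sense();print(s["tcp_pos"],s["q"][0])
f=lambda p,x0,y0,s:((p[0]+.5)/s-.5+x0,(p[1]+.5)/s-.5+y0)
q1=s["q"][0];lf=np.array([-np.sin(q1),np.cos(q1),0]);rd=np.array([np.cos(q1),np.sin(q1),0])
for p,zs in[((275,200),(.58,.6)),((302,240),(.5,.53,.55)),((293,290),(.5,.53)),((42,200),(.58,.6)),((60,152),(.57,))]:
  for z in zs:
    X=plane(*ray(b,*f(p,155,150,5)),z);print(p,z,X.round(4),"lat",(X-s["tcp_pos"])@lf,"rad",(X-s["tcp_pos"])@rd)
# scene cap centre on right plate: on plane rad=tcp rad
o,r=ray(a,*f((166,125),320,50,4.5));k=((s["tcp_pos"]-o)@rd)/(r@rd);X=o+r*k;print("cap",X,(X-s["tcp_pos"])@lf)
E
```

```text
[0.48190739 0.13060759 0.25529785] 0.040477960242600954
(275, 200) 0.58 [0.4933 0.0717 0.58  ] lat -0.05936914101923303 rad 0.009000016540200786
(275, 200) 0.6 [0.4915 0.0675 0.6   ] lat -0.06345435687364112 rad 0.007049982497308489
(302, 240) 0.5 [0.4795 0.0739 0.5   ] lat -0.05651817381299196 rad -0.004676552778817832
(302, 240) 0.53 [0.4773 0.068  0.53  ] lat -0.06233325960630473 rad -0.007103706634373237
(302, 240) 0.55 [0.4759 0.0641 0.55  ] lat -0.06620998346851324 rad -0.008721809204743544
(293, 290) 0.5 [0.4534 0.0783 0.5   ] lat -0.051145045322325944 rad -0.030560419795846498
(293, 290) 0.53 [0.4519 0.0723 0.53  ] lat -0.05708469704029176 rad -0.03238750465357837
(42, 200) 0.58 [0.4933 0.1854 0.58  ] lat 0.054324809805085694 rad 0.01358050788713017
(42, 200) 0.6 [0.4915 0.1794 0.6   ] lat 0.04836661570253728 rad 0.011555015470275187
(60, 152) 0.57 [0.518  0.1801 0.57  ] lat 0.047972588396519515 rad 0.03802247683446633
cap [0.48431568 0.07114369 0.55198211] -0.05951265240878979
```

```bash
python3 - <<'E'
from h import *
a=manip.snapshot("scene");crop(a,360,125,390,175,12,"pics/a10.png")
th=np.radians(3.2);H=(.586,.056)
im=cv2.imread("pics/a10.png")
for x,y,z,n in[(-23,0,14,"tip"),(-27,0,10,"tipout"),(0,0,0,"seat"),(0,0,-7,"under"),(21,0,25,"back"),(0,0,50,"top"),(0,0,72,"ring")]:
    X=np.array([H[0]+(x*np.cos(th)-y*np.sin(th))/1e3,H[1]+(x*np.sin(th)+y*np.cos(th))/1e3,z/1e3+.26])
    u,v=proj(a,X);p=((u+.5-360)*12-.5,(v+.5-125)*12-.5);print(n,np.round(p));cv2.circle(im,(int(p[0]),int(p[1])),3,(0,0,255),-1)
cv2.imwrite("pics/a10.png",im)
E
```

```text
tip [ 95. 392.]
tipout [ 82. 399.]
seat [159. 456.]
under [157. 475.]
back [230. 408.]
top [174. 314.]
ring [180. 251.]
```

View pics/a10.png

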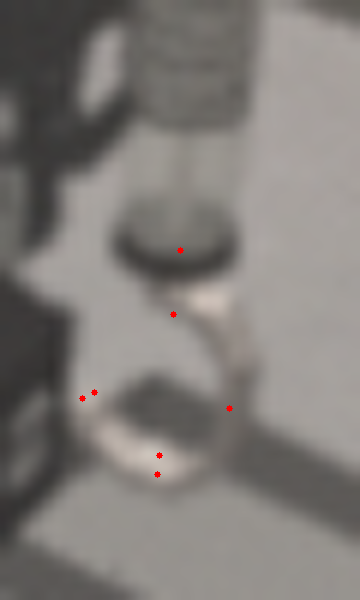

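The projected hook points fall on the hook in the picture: seat (159,456) and tip (95,392) in the crop. The pose holds to ~2 mm, so I approach part way.

```bash
python3 -m jog '{"linear":[[0,0.3,-0.1],[0,1,-0.2],[0,2,-0.2],[0,3,-0.2],[0,4,-0.2],[0,4.8,-0.2],[0,5.3,-0.2],[0,5.5,-0.2],[0,5.5,-0.2],[0,5.5,-0.2]],"twist":[0,0,0,0,0,0,0,0,0,0],"claw":[-1,-1,-1,-1,-1,-1,-1,-1,-1,-1]}'
python3 - <<'E'
from h import *
b=manip.snapshot("top");a=manip.snapshot("scene")
w=manip.snapshot("wrist");s=manip.sense();print(s["t"],s["tcp_pos"],s["force"])
crop(b,170,140,290,260,5,"pics/b11.png");crop(a,330,60,400,180,5,"pics/a11.png");crop(w,250,180,640,400,2,"pics/w11.png")
E
```

```text
t: 10.95
tcp_pos: [0.5362, 0.1359, 0.2551]
tool_rot: [0.486, 0.514, -0.486, 0.513]
force: [0.0, 0.4, -1.9]
finger_gap: 0.144
11.1 [0.5360747  0.13589016 0.25529788] [ 0.00461218  0.34604473 -2.82129194]
```

View pics/b11.png

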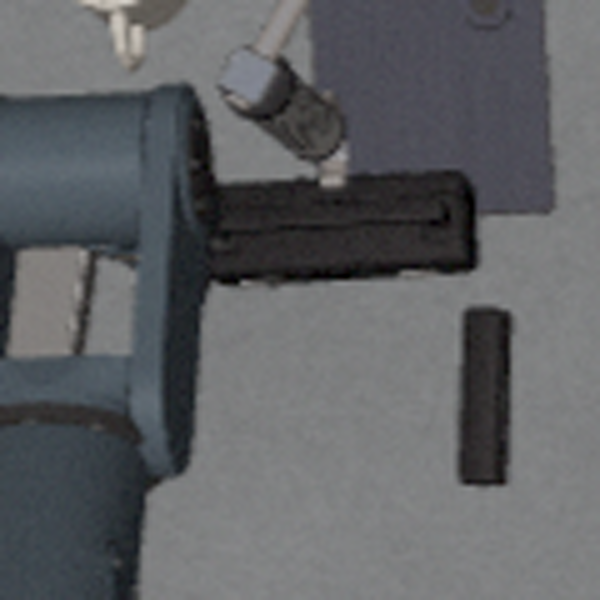

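View pics/a11.png

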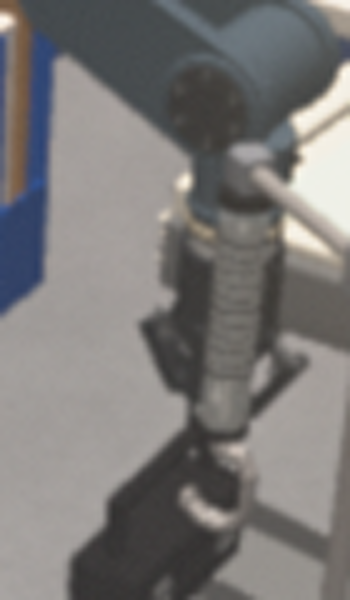

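View pics/w11.png

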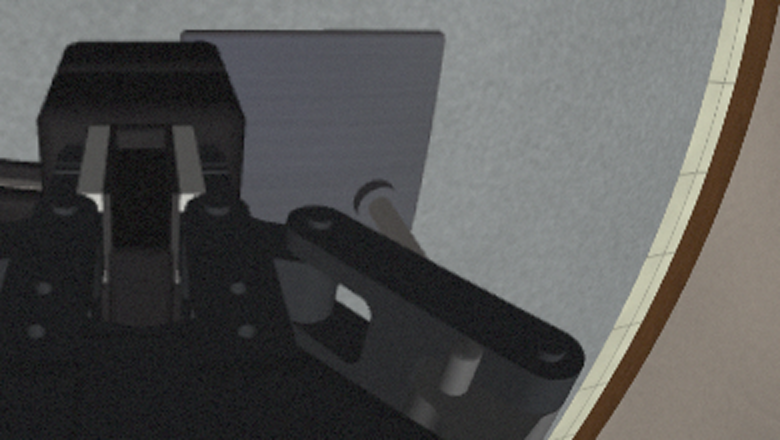

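```bash
python3 - <<'E'
from h import *
b=manip.snapshot("top");s=manip.sense()
f=lambda p,x0,y0,s:((p[0]+.5)/s-.5+x0,(p[1]+.5)/s-.5+y0)
th=np.radians(3.2);ey=np.array([-np.sin(th),np.cos(th),0]);ex=np.array([np.cos(th),np.sin(th),0]);t=s["tcp_pos"]
for n,p,z in[("shell end R near edge",(476,225),.241),("shell end top right corner",(474,182),.241),("bar right end",(449,212),.294),("tip",(333,182),.274),("block left corner",(220,88),.543),("block near corner",(263,115),.543),("cap bulge",(216,190),.53),("cap bulge",(218,210),.51),("plate top edge",(185,90),.59)]:
    X=plane(*ray(b,*f(p,170,140,5)),z);print(n,X.round(4),"hooky rel tool",((X-t)@ey).round(4),"hookx rel",((X-t)@ex).round(4))
E
```

```text
shell end R near edge [ 0.5393 -0.0304  0.241 ] hooky rel tool -0.1662 hookx rel -0.0062
shell end top right corner [ 0.5664 -0.0289  0.241 ] hooky rel tool -0.1662 hookx rel 0.021
bar right end [ 0.5419 -0.0191  0.294 ] hooky rel tool -0.1551 hookx rel -0.0029
tip [0.5625 0.0544 0.274 ] hooky rel tool -0.0829 hookx rel 0.0217
block left corner [0.579  0.0704 0.543 ] hooky rel tool -0.0678 hookx rel 0.0391
block near corner [0.5652 0.0485 0.543 ] hooky rel tool -0.0889 hookx rel 0.0241
cap bulge [0.5285 0.0743 0.53  ] hooky rel tool -0.061 hookx rel -0.0111
cap bulge [0.5203 0.0772 0.51  ] hooky rel tool -0.0577 hookx rel -0.0191
plate top edge [0.5707 0.078  0.59  ] hooky rel tool -0.0597 hookx rel 0.0312
```

```bash
python3 -m jog '{"linear":[[0,0.2,-0.15],[0,0.6,-0.15],[0,1.1,-0.15],[0,1.6,-0.15],[0,2.1,-0.15],[0,2.6,-0.15],[0,3.1,-0.15],[0,3.6,-0.15],[0,4.1,-0.15],[0,4.4,-0.15],[0,4.6,-0.15],[0,4.6,-0.15],[0,4.6,-0.15]],"twist":[0,0,0,0,0,0,0,0,0,0,0,0,0],"claw":[-1,-1,-1,-1,-1,-1,-1,-1,-1,-1,-1,-1,-1]}'
python3 - <<'E'
from h import *
F=[];T=[]
for i in range(8):
    w=manip.snapshot("wrist");s=manip.sense();F.append(s["force"]);T.append(s["ft_torque"])
b=manip.snapshot("top");a=manip.snapshot("scene");print(s["t"],s["tcp_pos"],np.mean(F,0),np.mean(T,0))
crop(b,170,120,290,240,5,"pics/b12.png");crop(a,340,50,410,180,4.6,"pics/a12.png")
E
```

```text
t: 12.23
tcp_pos: [0.5823, 0.1399, 0.2552]
tool_rot: [0.486, 0.514, -0.486, 0.513]
force: [0.1, -0.4, -3.0]
finger_gap: 0.141
12.6333 [0.58238596 0.13993597 0.25537699] [ 0.06444797  0.02878034 -2.68803121] [ 0.20671462  0.00569068 -0.0126092 ]
```

View pics/b12.png

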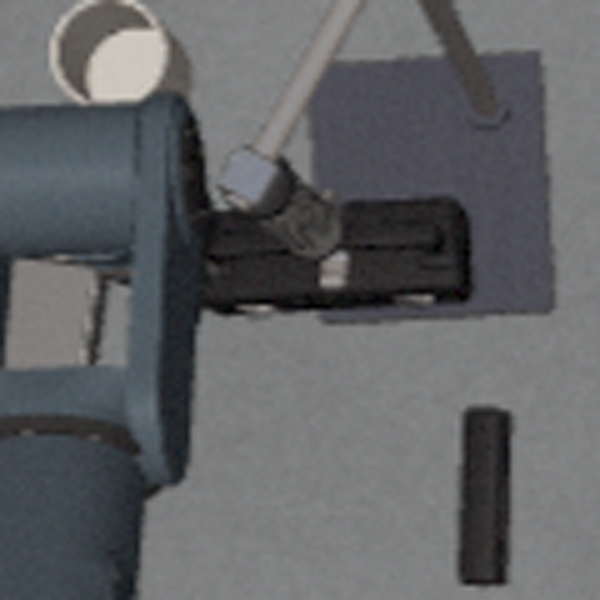

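View pics/a12.png

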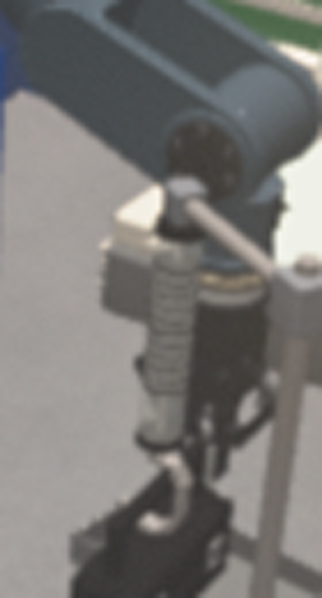

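Forces and moments are unchanged, so nothing is touching. The bar sits inside the hook's mouth and the fork clears the tube. Lowering slowly onto the spring.

```bash
python3 -m jog '{"linear":[[0.1,0,0],[0.3,0,0],[0.6,0,0],[0.9,0,0],[1.2,0,0],[1.5,0,0],[1.7,0,0],[1.9,0,0],[2.05,0,0],[2.2,0,0],[2.35,0,0],[2.5,0,0],[2.65,0,0],[2.8,0,0],[2.95,0,0],[3.1,0,0],[3.2,0,0],[3.2,0,0]],"twist":[0,0,0,0,0,0,0,0,0,0,0,0,0,0,0,0,0,0],"claw":[-1,-1,-1,-1,-1,-1,-1,-1,-1,-1,-1,-1,-1,-1,-1,-1,-1,-1]}'
python3 - <<'E'
from h import *
F=[];T=[]
for i in range(10):
    w=manip.snapshot("wrist");s=manip.sense();F.append(s["force"]);T.append(s["ft_torque"])
a=manip.snapshot("scene");print(s["t"],s["tcp_pos"],np.mean(F,0),np.mean(T,0))
crop(a,340,50,410,180,4.6,"pics/a13.png")
E
```

```text
t: 14.23
tcp_pos: [0.5825, 0.1399, 0.2232]
tool_rot: [0.486, 0.514, -0.486, 0.514]
force: [-0.1, -0.0, -1.4]
finger_gap: 0.141
14.7333 [0.58252473 0.13988981 0.22337489] [-0.42115514 -0.22894733 -1.66951991] [ 0.13327846  0.04082508 -0.02322396]
```

View pics/a13.png

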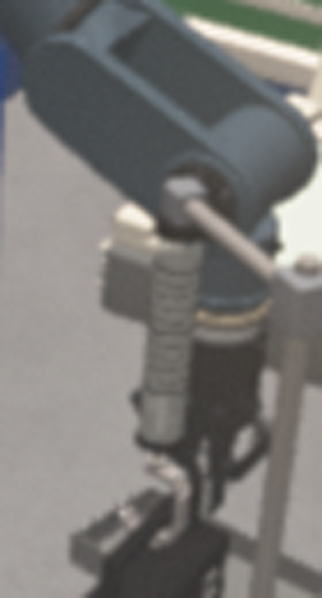

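The spring is taking up load at 1.0 N per cm, as expected. About 1.65 N remains.

```bash
python3 -m jog '{"linear":[[0.05,0,0],[0.15,0,0],[0.3,0,0],[0.45,0,0],[0.6,0,0],[0.75,0,0],[0.9,0,0],[1.05,0,0],[1.2,0,0],[1.35,0,0],[1.5,0,0],[1.6,0,0],[1.65,0,0],[1.65,0,0],[1.65,0,0]],"twist":[0,0,0,0,0,0,0,0,0,0,0,0,0,0,0],"claw":[-1,-1,-1,-1,-1,-1,-1,-1,-1,-1,-1,-1,-1,-1,-1]}'
python3 - <<'E'
from h import *
F=[];T=[]
for i in range(24):
    w=manip.snapshot("wrist");s=manip.sense();F.append(s["force"]);T.append(s["ft_torque"])
a=manip.snapshot("scene");print(s["t"],s["tcp_pos"],np.mean(F,0),np.std(F,0)/5,np.mean(T,0))
crop(a,340,50,410,180,4.6,"pics/a14.png")
E
```

```text
t: 16.03
tcp_pos: [0.5825, 0.1399, 0.2069]
tool_rot: [0.486, 0.514, -0.486, 0.514]
force: [-0.9, 0.1, -0.2]
finger_gap: 0.138
17.2333 [0.58251522 0.13993044 0.20682502] [-0.31624168 -0.12295098 -0.16288608] [0.0845106  0.09631924 0.11167573] [-0.03117676  0.00266897 -0.01591121]
```

View pics/a14.png

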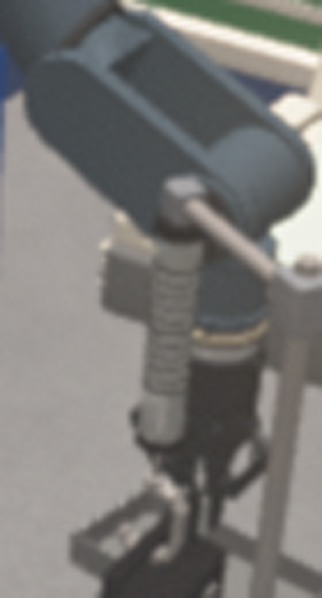

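Residual is about -0.16 N and ±0.03 Nm. I lower the grip force first, then open slowly.

```bash
python3 -m jog '{"linear":[[0,0,0],[0,0,0],[0,0,0],[0,0,0]],"twist":[0,0,0,0],"claw":[-1,-1,-1,-1]}' 20
python3 - <<'E'
from h import *
F=[];T=[]
for i in range(12):
    w=manip.snapshot("wrist");s=manip.sense();F.append(s["force"]);T.append(s["ft_torque"])
print(s["t"],s["tcp_pos"],s["finger_gap"],np.mean(F,0),np.mean(T,0))
E
```

```text
t: 17.62
tcp_pos: [0.5825, 0.1399, 0.2068]
tool_rot: [0.486, 0.514, -0.486, 0.514]
force: [0.6, -0.6, 0.2]
finger_gap: 0.14
18.2167 [0.58247557 0.13991056 0.20681432] 0.13843766749831413 [0.00893066 0.01566927 0.04801593] [-0.03596831 -0.00952825 -0.0347029 ]
```

```bash
python3 -m jog '{"linear":[[0,0,0],[0,0,0],[0,0,0],[0,0,0],[0,0,0],[0,0,0],[0,0,0],[0,0,0],[0,0,0],[0,0,0]],"twist":[0,0,0,0,0,0,0,0,0,0],"claw":[-0.7,-0.66,-0.6,-0.5,-0.35,-0.2,0,0.2,0.4,0.4]}' 20
python3 - <<'E'
from h import *
a=manip.snapshot("scene");w=manip.snapshot("wrist");b=manip.snapshot("top");s=manip.sense();print(s["t"],s["tcp_pos"],s["finger_gap"],s["force"])
crop(a,340,50,410,200,4,"pics/a15.png");crop(w,200,160,440,400,2.5,"pics/w15.png");crop(b,170,120,290,240,5,"pics/b15.png")
E
```

```text
t: 19.05
tcp_pos: [0.5825, 0.1399, 0.2068]
tool_rot: [0.486, 0.514, -0.486, 0.514]
force: [-0.1, -0.1, 0.4]
finger_gap: 0.7
19.2 [0.58248807 0.13990223 0.20681638] 0.7044602789696637 [-0.2755308   0.22066673 -0.23932342]
```

View pics/a15.png

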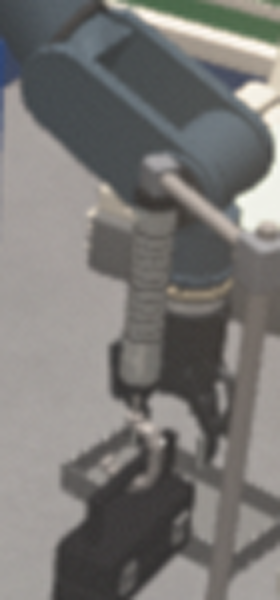

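View pics/w15.png

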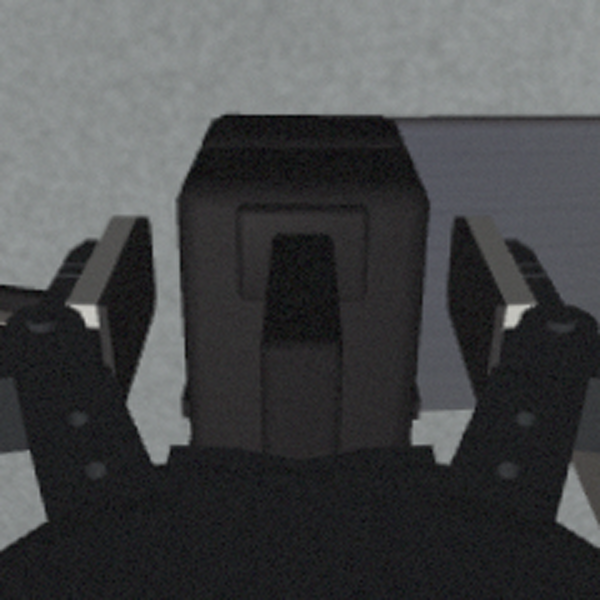

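View pics/b15.png

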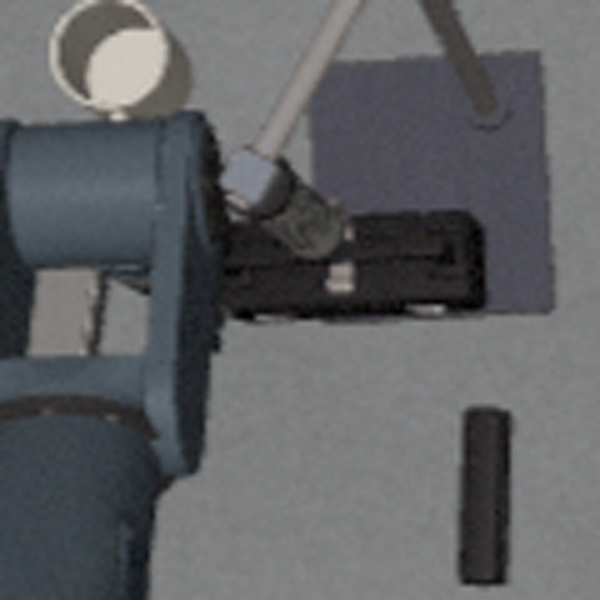

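The case hangs free, with the bar centred between open pads and no contact. I hold and check that it is still.

```bash
python3 -m jog '{"linear":[[0,0,0],[0,0,0],[0,0,0],[0,0,0],[0,0,0],[0,0,0],[0,0,0],[0,0,0],[0,0,0],[0,0,0],[0,0,0],[0,0,0],[0,0,0],[0,0,0],[0,0,0],[0,0,0],[0,0,0],[0,0,0],[0,0,0],[0,0,0]],"twist":[0,0,0,0,0,0,0,0,0,0,0,0,0,0,0,0,0,0,0,0],"claw":[0.4,0.4,0.4,0.4,0.4,0.4,0.4,0.4,0.4,0.4,0.4,0.4,0.4,0.4,0.4,0.4,0.4,0.4,0.4,0.4]}'
python3 - <<'E'
from h import *
w=manip.snapshot("wrist");np.save("w_a.npy",w["pixels"]);np.save("s_a.npy",manip.snapshot("scene")["pixels"]);crop(w,200,160,440,400,2.5,"pics/w16.png")
E
python3 -m jog '{"linear":[[0,0,0],[0,0,0],[0,0,0],[0,0,0],[0,0,0],[0,0,0],[0,0,0],[0,0,0],[0,0,0],[0,0,0],[0,0,0],[0,0,0],[0,0,0],[0,0,0],[0,0,0],[0,0,0],[0,0,0],[0,0,0],[0,0,0],[0,0,0]],"twist":[0,0,0,0,0,0,0,0,0,0,0,0,0,0,0,0,0,0,0,0],"claw":[0.4,0.4,0.4,0.4,0.4,0.4,0.4,0.4,0.4,0.4,0.4,0.4,0.4,0.4,0.4,0.4,0.4,0.4,0.4,0.4]}'
python3 - <<'E'
from h import *
w=manip.snapshot("wrist");sc=manip.snapshot("scene");crop(w,200,160,440,400,2.5,"pics/w17.png")
for n,x,y,(u0,v0,u1,v1) in(("w",w["pixels"],np.load("w_a.npy"),(255,190,385,330)),("s",sc["pixels"],np.load("s_a.npy"),(345,140,400,200))):
    A=cv2.cvtColor(x,7).astype(np.float32)[v0:v1,u0:u1];B=cv2.cvtColor(y,7).astype(np.float32)[v0:v1,u0:u1];print(n,cv2.phaseCorrelate(B,A),np.abs(A-B).mean())
crop(sc,340,50,410,200,4,"pics/a17.png")
E
```

```text
t: 20.87
tcp_pos: [0.5825, 0.1399, 0.2068]
tool_rot: [0.486, 0.514, -0.486, 0.514]
force: [0.6, -0.3, 0.5]
finger_gap: 0.699
t: 22.63
tcp_pos: [0.5825, 0.1399, 0.2068]
tool_rot: [0.486, 0.514, -0.486, 0.514]
force: [-0.2, 0.2, -0.3]
finger_gap: 0.701
w ((0.48336809132663916, 0.01885541817701153), 0.9995132997693348) 3.077143
s ((-0.04540438557494042, 0.07461556500199151), 0.9967339901129405) 1.209091
```

View pics/w17.png

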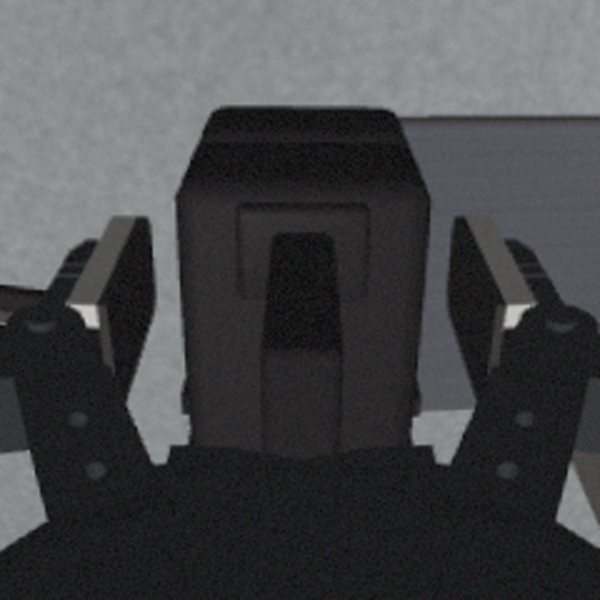

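View pics/a17.png

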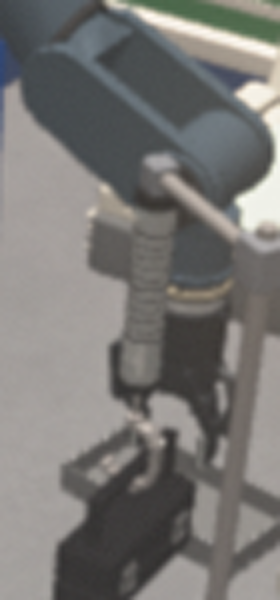

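```bash
python3 - <<'E'
from h import *
ref=None
for i in range(44):
    w=manip.snapshot("wrist")
    A=cv2.cvtColor(w["pixels"],7).astype(np.float32)[195:235,262:378]
    if ref is None: ref=A
    if i%3==0: print(i,np.round(cv2.phaseCorrelate(ref,A)[0],2),end=' ')
print(manip.sense()["t"])
E
```

```text
0 [0. 0.] 3 [-0.05  0.04] 6 [ 0.03 -0.77] 9 [ 0.01 -0.68] 12 [-0.03  0.14] 15 [-0.05 -0.35] 18 [ 0.12 -1.04] 21 [ 0.  -0.3] 24 [0.   0.07] 27 [-0.01 -0.61] 30 [ 0.11 -0.77] 33 [-0.05 -0.08] 36 [ 0.12 -0.13] 39 [ 0.08 -0.98] 42 [ 0.   -0.49] 24.9333
```

A tiny rocking of about ±0.5 px (~0.5 mm) remains. There is time, so I let it settle a bit longer.

```bash
python3 -m jog '{"linear":[[0,0,0],[0,0,0],[0,0,0],[0,0,0],[0,0,0],[0,0,0],[0,0,0],[0,0,0],[0,0,0],[0,0,0],[0,0,0],[0,0,0],[0,0,0],[0,0,0],[0,0,0],[0,0,0],[0,0,0],[0,0,0],[0,0,0],[0,0,0]],"twist":[0,0,0,0,0,0,0,0,0,0,0,0,0,0,0,0,0,0,0,0],"claw":[0.4,0.4,0.4,0.4,0.4,0.4,0.4,0.4,0.4,0.4,0.4,0.4,0.4,0.4,0.4,0.4,0.4,0.4,0.4,0.4]}'
python3 - <<'E'
from h import *
ref=None
for i in range(28):
    w=manip.snapshot("wrist")
    A=cv2.cvtColor(w["pixels"],7).astype(np.float32)[195:235,262:378]
    if ref is None: ref=A
    if i%3==0: print(i,np.round(cv2.phaseCorrelate(ref,A)[0],2),end=' ')
print(manip.sense()["t"])
b=manip.snapshot("top");crop(b,170,120,290,240,5,"pics/b18.png")
E
```

```text
t: 26.6
tcp_pos: [0.5825, 0.1399, 0.2068]
tool_rot: [0.486, 0.514, -0.486, 0.514]
force: [0.2, 0.7, 0.9]
finger_gap: 0.697
0 [0. 0.] 3 [-0.01 -0.38] 6 [-0.13 -0.65] 9 [-0.04 -0.24] 12 [ 0.07 -0.05] 15 [-0.06 -0.54] 18 [-0.1 -0.5] 21 [-0.01 -0.09] 24 [-0.02 -0.26] 27 [-0.05 -0.66] 28.0
```

View pics/b18.png

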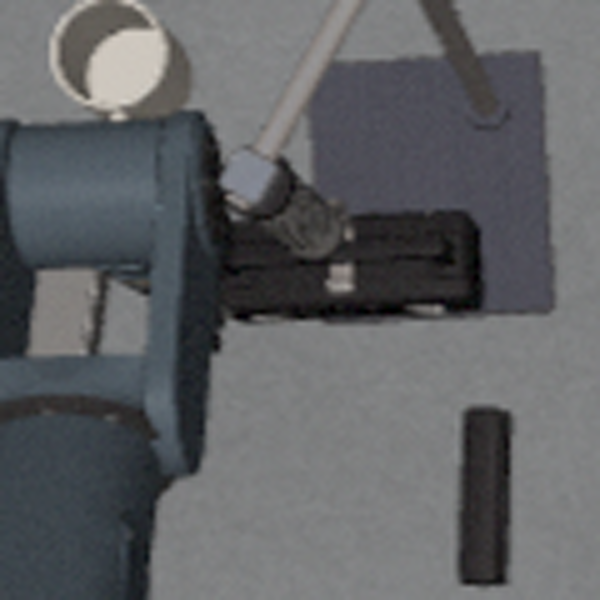

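The case has hung still for 9 s, and the rocking has decayed to ±0.3 px. Regripping softly, then raising the force.

```bash
python3 -m jog '{"linear":[[0,0,0],[0,0,0],[0,0,0],[0,0,0],[0,0,0],[0,0,0],[0,0,0],[0,0,0],[0,0,0],[0,0,0],[0,0,0],[0,0,0],[0,0,0],[0,0,0]],"twist":[0,0,0,0,0,0,0,0,0,0,0,0,0,0],"claw":[0.2,0,-0.2,-0.35,-0.45,-0.52,-0.58,-0.62,-0.66,-0.69,-0.72,-0.76,-0.85,-1]}' 20
python3 -m jog '{"linear":[[0,0,0],[0,0,0],[0,0,0]],"twist":[0,0,0],"claw":[-1,-1,-1]}' 60
python3 -m jog '{"linear":[[0,0,0],[0,0,0],[0,0,0],[0,0,0]],"twist":[0,0,0,0],"claw":[-1,-1,-1,-1]}' 120
python3 - <<'E'
from h import *
F=[];T=[]
for i in range(10):
    w=manip.snapshot("wrist");s=manip.sense();F.append(s["force"]);T.append(s["ft_torque"])
print(s["t"],s["tcp_pos"],s["finger_gap"],np.mean(F,0),np.mean(T,0))
crop(w,200,160,440,400,2.5,"pics/w19.png")
E
```

```text
t: 29.22
tcp_pos: [0.5825, 0.1399, 0.2068]
tool_rot: [0.486, 0.514, -0.486, 0.514]
force: [-0.1, 0.3, 0.5]
finger_gap: 0.157
t: 29.47
tcp_pos: [0.5825, 0.1399, 0.2068]
tool_rot: [0.486, 0.514, -0.486, 0.514]
force: [-0.1, 0.7, 0.3]
finger_gap: 0.149
t: 29.8
tcp_pos: [0.5825, 0.1399, 0.2068]
tool_rot: [0.486, 0.514, -0.486, 0.514]
force: [0.1, -0.4, -1.6]
finger_gap: 0.138
30.3 [0.58249354 0.13993    0.20680841] 0.14002700837054188 [-0.21972814  0.04182015 -0.15209725] [-0.00174583  0.02748401 -0.02092295]
```

View pics/w19.png

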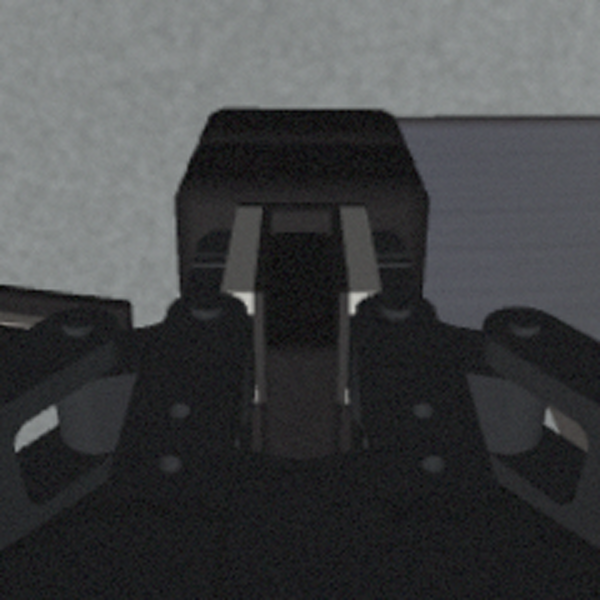

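```bash
python3 -m jog '{"linear":[[-0.05,0,0],[-0.15,0,0],[-0.3,0,0],[-0.47,0,0],[-0.65,0,0],[-0.83,0,0],[-1.01,0,0],[-1.19,0,0],[-1.37,0,0],[-1.55,0,0],[-1.73,0,0],[-1.91,0,0],[-2.09,0,0],[-2.27,0,0],[-2.45,0,0],[-2.63,0,0],[-2.81,0,0],[-2.99,0,0],[-3.17,0,0],[-3.3,0,0]],"twist":[0,0,0,0,0,0,0,0,0,0,0,0,0,0,0,0,0,0,0,0],"claw":[-1,-1,-1,-1,-1,-1,-1,-1,-1,-1,-1,-1,-1,-1,-1,-1,-1,-1,-1,-1]}'
python3 -m jog '{"linear":[[-0.2,0,0],[-0.5,0,0],[-0.8,0,0],[-1.1,0,0],[-1.4,0,0],[-1.6,0,0],[-1.7,0,0],[-1.7,0,0],[-1.7,0,0]],"twist":[0,0,0,0,0,0,0,0,0],"claw":[-1,-1,-1,-1,-1,-1,-1,-1,-1]}'
python3 - <<'E'
from h import *
F=[];T=[]
for i in range(8):
    w=manip.snapshot("wrist");s=manip.sense();F.append(s["force"]);T.append(s["ft_torque"])
print(s["t"],s["tcp_pos"],s["finger_gap"],np.mean(F,0),np.mean(T,0))
crop(w,200,160,440,400,2.5,"pics/w20.png")
a=manip.snapshot("scene");crop(a,340,90,410,190,5.5,"pics/a20.png");b=manip.snapshot("top");crop(b,170,120,290,240,5,"pics/b20.png")
E
```

```text
t: 31.97
tcp_pos: [0.5825, 0.1399, 0.24]
tool_rot: [0.486, 0.514, -0.486, 0.514]
force: [-0.4, 0.1, -2.6]
finger_gap: 0.14
t: 32.72
tcp_pos: [0.5825, 0.1399, 0.2568]
tool_rot: [0.486, 0.514, -0.486, 0.514]
force: [-0.4, -0.1, -2.2]
finger_gap: 0.137
33.1167 [0.58247664 0.13991976 0.25672345] 0.1411526847966274 [-0.14584049  0.34939753 -2.63976269] [ 0.22807027 -0.00394939  0.01291603]
```

View pics/a20.png

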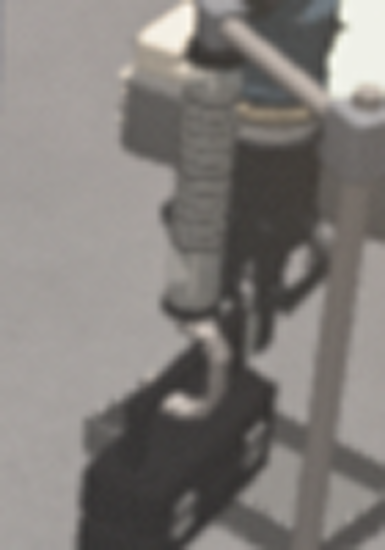

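View pics/b20.png

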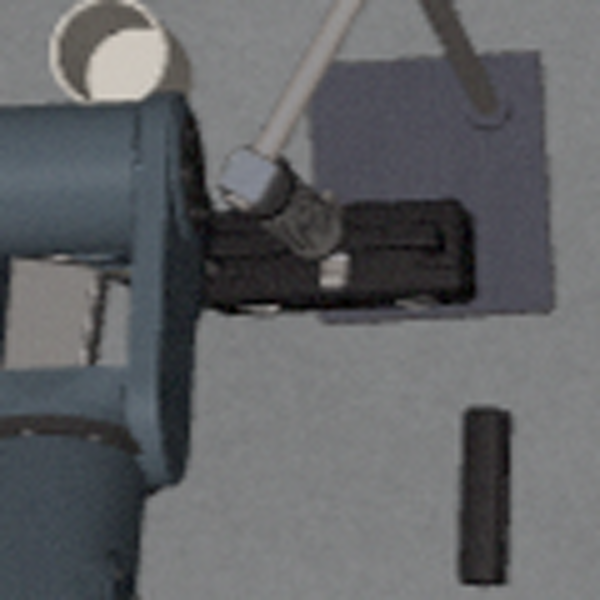

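View pics/w20.png

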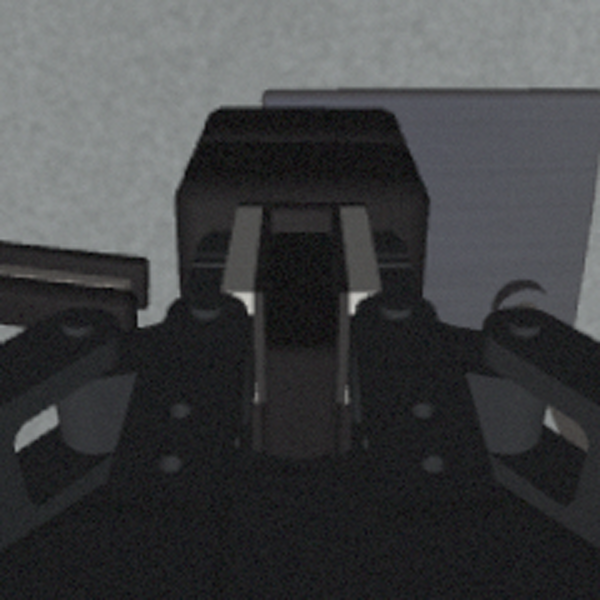

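The weight is fully back on the gripper at -2.64 N and the case is level. The hook is back up and the bar sits mid-mouth. Backing out.

```bash
python3 -m jog '{"linear":[[0,-0.2,0],[0,-0.6,0],[0,-1.1,0],[0,-1.6,0],[0,-2.1,0],[0,-2.6,0],[0,-3.1,0],[0,-3.6,0],[0,-4.1,0],[0,-4.7,0],[0,-5.5,0],[0,-6.5,0],[0,-7.7,0],[0,-9,0],[0,-10.2,0],[0,-11.1,0],[0,-11.7,0],[0,-12,0],[0,-12,0]],"twist":[0,0,0,0,0,0,0,0,0,0,0,0,0,0,0,0,0,0,0],"claw":[-1,-1,-1,-1,-1,-1,-1,-1,-1,-1,-1,-1,-1,-1,-1,-1,-1,-1,-1]}'
python3 - <<'E'
from h import *
from scipy.spatial.transform import Rotation as Ro
s=manip.sense();R=Ro.from_quat(s["tool_rot"]).as_matrix();z=R[:,2];y=R[:,1];print(s["t"],s["tcp_pos"],np.degrees(np.arctan2(z[1],z[0])),s["force"],s["q"])
a=manip.snapshot("scene");crop(a,290,40,440,260,2.6,"pics/a21.png")
# tray target: tool z yaw -7.5, tool = tray centre - 0.0805*dir
psi=np.radians(-7.5);d=np.array([np.cos(psi),np.sin(psi)])
tgt=np.array([.501,.323])-.0805*d;dl=np.array([*tgt,.2567])-s["tcp_pos"];print("tgt",tgt,"tool delta cm",R.T@dl*100)
E
```

```text
t: 34.8
tcp_pos: [0.4621, 0.1333, 0.257]
tool_rot: [0.486, 0.514, -0.486, 0.514]
force: [0.4, 0.3, -2.7]
finger_gap: 0.14
34.8 [0.46213395 0.13333152 0.25698543] -86.84540552827619 [ 0.3754845   0.27545595 -2.66622638] [ 4.79881588e-02  2.99461381e-01  1.75222053e+00  3.64277468e-05
  1.08978423e+00 -7.08675158e-03]
tgt [0.42118869 0.33350736] tool delta cm [  0.02879959  -2.98675252 -20.21257274]
```

View pics/a21.png

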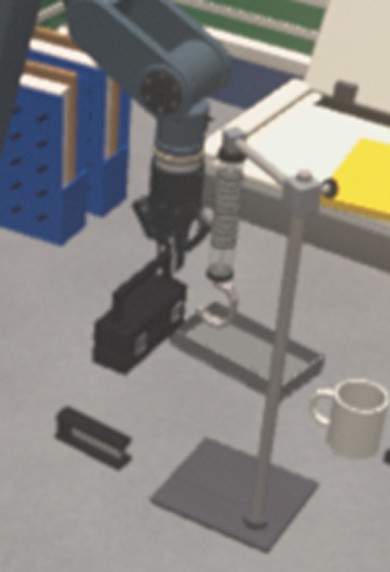

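```bash
python3 -m jog '{"linear":[[0,-0.1,-0.3],[0,-0.2,-1.2],[0,-0.4,-2.7],[0,-0.7,-4.6],[0,-1,-6.6],[0,-1.3,-8.6],[0,-1.6,-10.6],[0,-1.9,-12.6],[0,-2.2,-14.6],[0,-2.5,-16.4],[0,-2.7,-18],[0,-2.9,-19.2],[0,-3,-19.9],[0,-3,-20.2],[0,-3,-20.2],[0,-3,-20.2],[0,-3,-20.2],[0,-3,-20.2],[0,-3,-20.2],[0,-3,-20.2]],"twist":[0,0,0,0,0,-0.02,-0.07,-0.15,-0.25,-0.36,-0.47,-0.58,-0.69,-0.8,-0.91,-1.02,-1.13,-1.23,-1.31,-1.36],"claw":[-1,-1,-1,-1,-1,-1,-1,-1,-1,-1,-1,-1,-1,-1,-1,-1,-1,-1,-1,-1]}'
python3 -m jog '{"linear":[[0,0,0],[0.2,0,0],[0.7,0,0],[1.5,0,0],[2.7,0,0],[4,0,0],[5.3,0,0],[6.5,0,0],[7.4,0,0],[7.9,0,0],[8,0,0],[8,0,0]],"twist":[-0.024,-0.024,-0.024,-0.024,-0.024,-0.024,-0.024,-0.024,-0.024,-0.024,-0.024,-0.024],"claw":[-1,-1,-1,-1,-1,-1,-1,-1,-1,-1,-1,-1]}'
python3 - <<'E'
from h import *
from scipy.spatial.transform import Rotation as Ro
s=manip.sense();R=Ro.from_quat(s["tool_rot"]).as_matrix();z=R[:,2];print(s["t"],s["tcp_pos"],np.degrees(np.arctan2(z[1],z[0])),s["force"])
a=manip.snapshot("scene");crop(a,310,60,440,240,3.3,"pics/a22.png");b=manip.snapshot("top");crop(b,110,130,250,290,3.7,"pics/b22.png");w=manip.snapshot("wrist");cv2.imwrite("pics/w22.png",w["pixels"][:,:,::-1])
E
```

```text
t: 36.52
tcp_pos: [0.4213, 0.3341, 0.2565]
tool_rot: [0.054, 0.705, -0.054, 0.705]
force: [-0.3, -0.8, -3.0]
finger_gap: 0.139
t: 37.52
tcp_pos: [0.4216, 0.3333, 0.1765]
tool_rot: [0.047, 0.706, -0.047, 0.705]
force: [-0.5, -1.0, -2.7]
finger_gap: 0.14
37.5167 [0.42159316 0.33334155 0.17646015] -7.561399045897422 [-0.49020386 -0.96164122 -2.67412501]
```

View pics/a22.png

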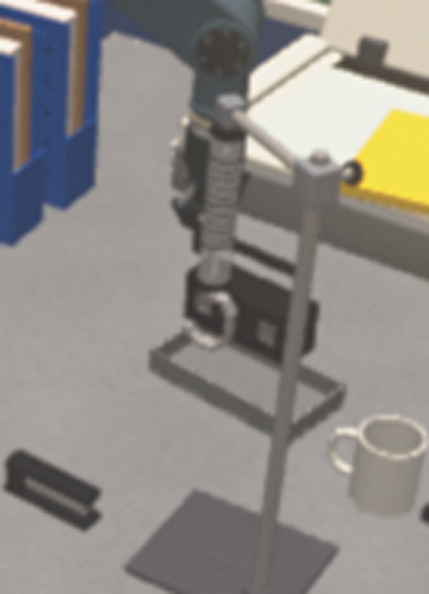

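View pics/b22.png

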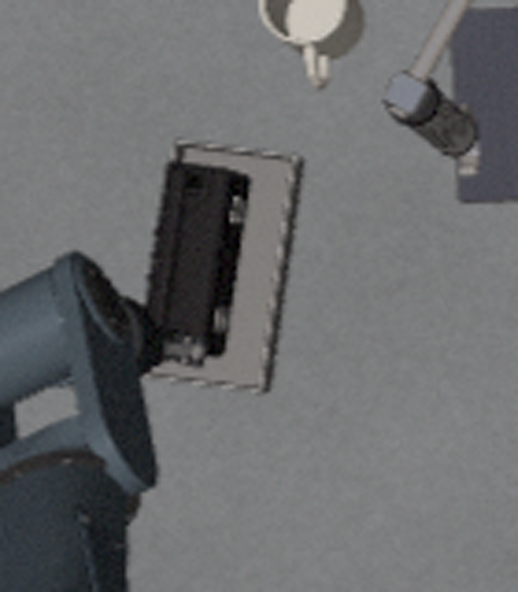

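View pics/w22.png

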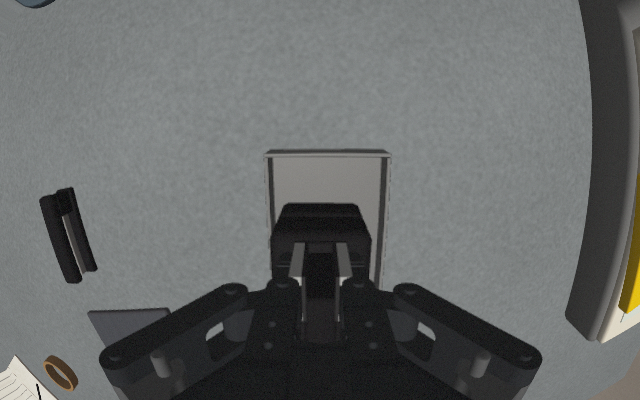

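```bash
python3 - <<'E'
from h import *
from scipy.spatial.transform import Rotation as Ro
w=manip.snapshot("wrist");s=manip.sense();R=Ro.from_quat(s["tool_rot"]).as_matrix()
for n,p in dict(nearL=(264,152),nearR=(391,153),L2=(269,230),R2=(379,285)).items():
    X=plane(*rayfish(w,*p),.035);print(n,X.round(4),(R.T@(X-s["tcp_pos"])).round(4))
d=dict(w);d["pixels"]=np.clip(w["pixels"].astype(float)*1.5,0,255).astype(np.uint8);crop(d,250,140,410,300,3.6,"pics/w22c.png")
E
```

```text
nearL [0.3786 0.2868 0.035 ] [ 0.1424 -0.0522 -0.0372]
nearR [0.3949 0.4052 0.035 ] [ 0.1425  0.0672 -0.0366]
L2 [0.4561 0.278  0.035 ] [ 0.1425 -0.0508  0.0408]
R2 [0.5357 0.3837 0.035 ] [0.1427 0.0645 0.1058]
```

View pics/w22c.png

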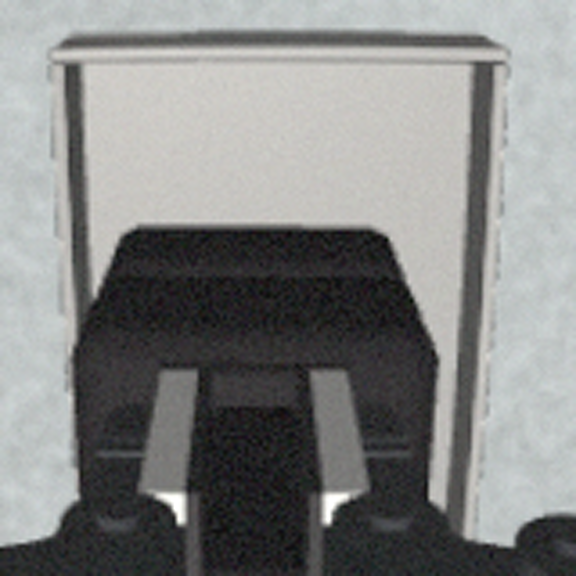

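The tray's near wall is at columns 264–391, row 152. So the tray axis lies 7 mm to tool +y, and I correct that while lowering.

```bash
python3 -m jog '{"linear":[[0.1,0.1,0],[0.5,0.3,0],[1.3,0.5,0],[2.3,0.7,0],[3.4,0.7,0],[4.5,0.7,0],[5.5,0.7,0],[6.4,0.7,0],[7.1,0.7,0],[7.6,0.7,0],[7.9,0.7,0],[8,0.7,0],[8,0.7,0]],"twist":[0,0,0,0,0,0,0,0,0,0,0,0,0],"claw":[-1,-1,-1,-1,-1,-1,-1,-1,-1,-1,-1,-1,-1]}'
python3 - <<'E'
from h import *
F=[];T=[]
for i in range(8):
    w=manip.snapshot("wrist");s=manip.sense();F.append(s["force"]);T.append(s["ft_torque"])
print(s["t"],s["tcp_pos"],np.mean(F,0),np.mean(T,0))
cv2.imwrite("pics/w23.png",w["pixels"][:,:,::-1])
E
```

```text
t: 38.8
tcp_pos: [0.4227, 0.3403, 0.0968]
tool_rot: [0.047, 0.706, -0.047, 0.706]
force: [-0.2, -1.4, -3.6]
finger_gap: 0.141
39.2 [0.422676   0.34037307 0.0971248 ] [-0.18751451 -0.02148115 -2.67993543] [ 0.03957067  0.23048032 -0.00961299]
```

View pics/w23.png

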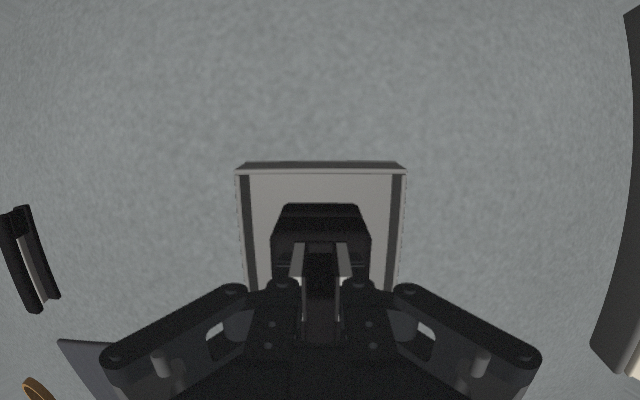

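Centred between the walls. Now a slow touchdown in small steps, watching the force.

```bash
python3 -m jog '{"linear":[[0.05,0,0],[0.12,0,0],[0.2,0,0],[0.28,0,0],[0.36,0,0],[0.44,0,0],[0.5,0,0],[0.55,0,0],[0.6,0,0],[0.6,0,0]],"twist":[0,0,0,0,0,0,0,0,0,0],"claw":[-1,-1,-1,-1,-1,-1,-1,-1,-1,-1]}'
python3 - <<'E'
from h import *
F=[];T=[]
for i in range(8):
    w=manip.snapshot("wrist");s=manip.sense();F.append(s["force"]);T.append(s["ft_torque"])
print(s["t"],s["tcp_pos"],np.mean(F,0),np.mean(T,0))
E
python3 -m jog '{"linear":[[0.03,0,0],[0.06,0,0],[0.1,0,0],[0.13,0,0],[0.16,0,0],[0.16,0,0]],"twist":[0,0,0,0,0,0],"claw":[-1,-1,-1,-1,-1,-1]}'
python3 - <<'E'
from h import *
F=[];T=[]
for i in range(8):
    w=manip.snapshot("wrist");s=manip.sense();F.append(s["force"]);T.append(s["ft_torque"])
print(s["t"],s["tcp_pos"],np.mean(F,0),np.mean(T,0))
E
```

```text
t: 40.03
tcp_pos: [0.4231, 0.3404, 0.0933]
tool_rot: [0.047, 0.705, -0.046, 0.706]
force: [-2.0, -2.9, 14.6]
finger_gap: 0.139
40.4333 [0.42313808 0.34040174 0.09327089] [-2.18705851 -1.92152334 14.463122  ] [-0.50617897  0.84156099 -0.03182504]
t: 40.93
tcp_pos: [0.4235, 0.3404, 0.0932]
tool_rot: [0.047, 0.705, -0.046, 0.707]
force: [-2.8, -2.8, 24.4]
finger_gap: 0.136
41.3333 [0.42348025 0.34038311 0.0931588 ] [-3.54005389 -3.62194519 24.71257259] [-0.79340347  1.21293899 -0.01779354]
```

It touched ~4 mm earlier than reckoned, and I'm pressing with about 25 N. Easing back up right away and looking.

```bash
python3 -m jog '{"linear":[[-0.1,0,0],[-0.2,0,0],[-0.3,0,0],[-0.36,0,0],[-0.36,0,0]],"twist":[0,0,0,0,0],"claw":[-1,-1,-1,-1,-1]}'
python3 - <<'E'
from h import *
F=[];T=[]
for i in range(8):
    w=manip.snapshot("wrist");s=manip.sense();F.append(s["force"]);T.append(s["ft_torque"])
print(s["t"],s["tcp_pos"],np.mean(F,0),np.mean(T,0))
a=manip.snapshot("scene");crop(a,330,110,430,210,6,"pics/a24.png");b=manip.snapshot("top");crop(b,130,150,210,250,5.5,"pics/b24.png");d=dict(w);d["pixels"]=np.clip(w["pixels"].astype(float)*1.5,0,255).astype(np.uint8);crop(d,220,150,420,300,3.5,"pics/w24.png")
E
```

```text
t: 41.75
tcp_pos: [0.4228, 0.3404, 0.0933]
tool_rot: [0.047, 0.705, -0.046, 0.706]
force: [-1.2, -1.7, 5.4]
finger_gap: 0.144
42.15 [0.42288434 0.3403997  0.09333613] [-1.08268088 -1.09462785  6.81988727] [-0.20335772  0.53058047  0.02330926]
```

View pics/a24.png

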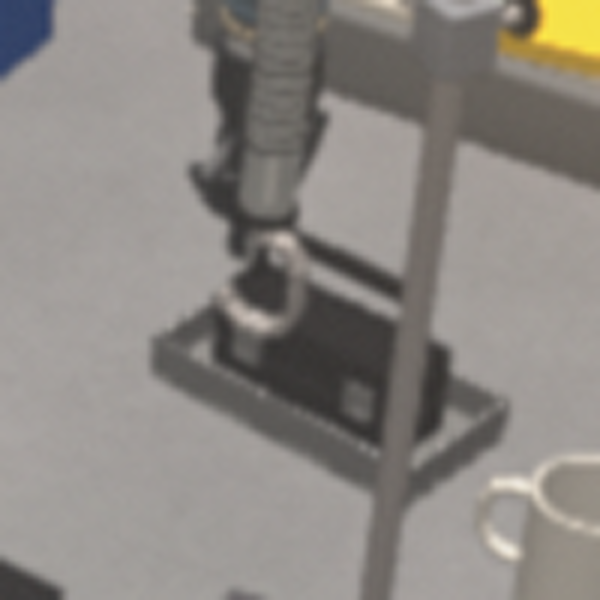

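View pics/b24.png

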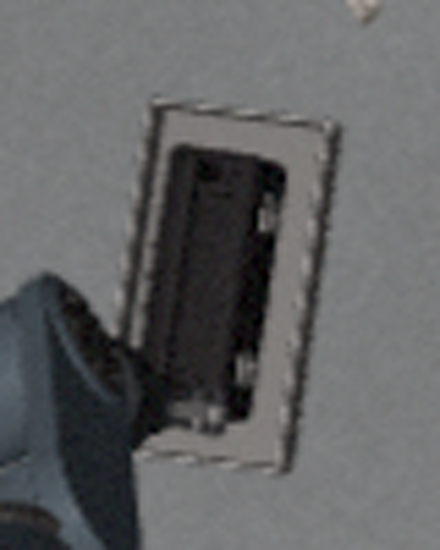

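View pics/w24.png

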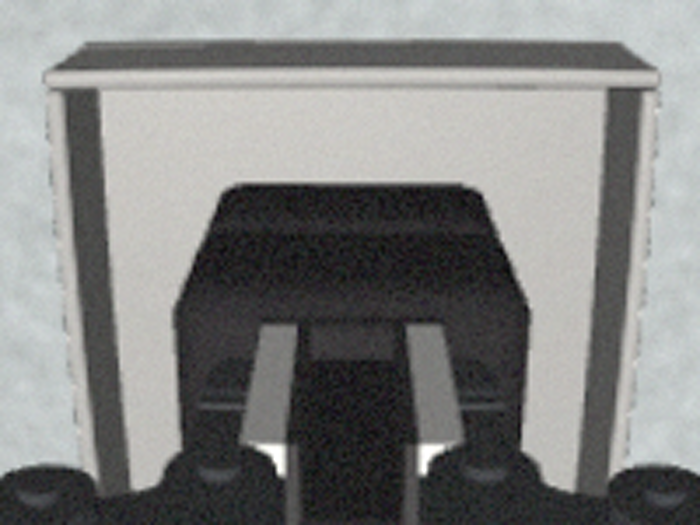

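```bash
python3 -m jog '{"linear":[[-0.06,0,0],[-0.12,0,0],[-0.12,0,0]],"twist":[0,0,0],"claw":[-1,-1,-1]}'
python3 -m jog '{"linear":[[0,0,0],[0,0,0],[0,0,0]],"twist":[0,0,0],"claw":[-1,-1,-1]}' 50
python3 -m jog '{"linear":[[0,0,0],[0,0,0],[0,0,0]],"twist":[0,0,0],"claw":[-1,-1,-1]}' 20
python3 - <<'E'
from h import *
F=[];T=[]
for i in range(8):
    w=manip.snapshot("wrist");s=manip.sense();F.append(s["force"]);T.append(s["ft_torque"])
print(s["t"],s["tcp_pos"],s["finger_gap"],np.mean(F,0),np.mean(T,0))
d=dict(w);d["pixels"]=np.clip(w["pixels"].astype(float)*1.5,0,255).astype(np.uint8);crop(d,220,150,420,300,3.5,"pics/w25.png")
E
```

```text
t: 42.5
tcp_pos: [0.4224, 0.3403, 0.0934]
tool_rot: [0.046, 0.706, -0.047, 0.705]
force: [-0.1, -0.0, -1.1]
finger_gap: 0.142
t: 42.75
tcp_pos: [0.4224, 0.3402, 0.0936]
tool_rot: [0.046, 0.706, -0.047, 0.705]
force: [-0.6, 0.1, -3.3]
finger_gap: 0.136
t: 43.0
tcp_pos: [0.4225, 0.3403, 0.0939]
tool_rot: [0.047, 0.706, -0.047, 0.706]
force: [-0.5, 1.3, -2.4]
finger_gap: 0.144
43.4 [0.42252699 0.34031574 0.09403481] 0.13745982433802192 [ 0.05674029 -0.04025912 -2.89440316] [0.01780738 0.21191882 0.00510776]
```

View pics/w25.png

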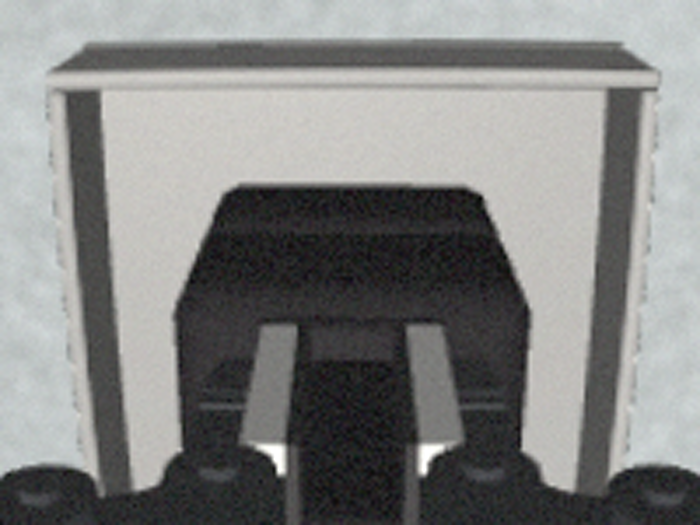

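At 20 N it still carries the weight and is about 0.6 mm off the floor. Lowering 1 mm to light contact.

```bash
python3 -m jog '{"linear":[[0.03,0,0],[0.06,0,0],[0.1,0,0],[0.1,0,0]],"twist":[0,0,0,0],"claw":[-1,-1,-1,-1]}'
python3 - <<'E'
from h import *
F=[];T=[]
for i in range(8):
    w=manip.snapshot("wrist");s=manip.sense();F.append(s["force"]);T.append(s["ft_torque"])
print(s["t"],s["tcp_pos"],s["finger_gap"],np.mean(F,0),np.mean(T,0))
a=manip.snapshot("scene");print(s["t"])
E
```

```text
t: 43.73
tcp_pos: [0.4227, 0.3403, 0.0934]
tool_rot: [0.047, 0.705, -0.047, 0.706]
force: [-0.3, -1.3, 2.7]
finger_gap: 0.145
44.1333 [0.42272281 0.3403228  0.09337289] 0.1360400772624665 [-0.16857064 -0.82049853  3.10842046] [-0.17691651  0.36892383  0.00201215]
44.1333
```

```bash
python3 -m jog '{"linear":[[-0.03,0,0],[-0.06,0,0],[-0.06,0,0],[-0.06,0,0],[-0.06,0,0],[-0.06,0,0],[-0.06,0,0],[-0.06,0,0],[-0.06,0,0],[-0.06,0,0],[-0.06,0,0],[-0.06,0,0]],"twist":[0,0,0,0,0,0,0,0,0,0,0,0],"claw":[-0.76,-0.745,-0.735,-0.73,-0.725,-0.72,-0.715,-0.71,-0.705,-0.7,-0.695,-0.69]}' 20
python3 - <<'E'
from h import *
F=[];T=[]
for i in range(5):
    w=manip.snapshot("wrist");s=manip.sense();F.append(s["force"]);T.append(s["ft_torque"])
print(s["t"],s["tcp_pos"],s["finger_gap"],np.mean(F,0),np.mean(T,0))
E
python3 -m jog '{"linear":[[0,0,0],[0,0,0],[0,0,0],[0,0,0],[0,0,0],[0,0,0],[0,0,0],[0,0,0],[0,0,0],[0,0,0]],"twist":[0,0,0,0,0,0,0,0,0,0],"claw":[-0.68,-0.66,-0.63,-0.6,-0.5,-0.3,0,0.3,0.6,0.6]}' 20
python3 - <<'E'
from h import *
F=[];T=[]
for i in range(3):
    w=manip.snapshot("wrist");s=manip.sense();F.append(s["force"]);T.append(s["ft_torque"])
print(s["t"],s["tcp_pos"],s["finger_gap"],np.mean(F,0),np.mean(T,0))
a=manip.snapshot("scene");crop(a,330,110,430,210,6,"pics/a26.png");d=dict(w);d["pixels"]=np.clip(w["pixels"].astype(float)*1.5,0,255).astype(np.uint8);crop(d,200,150,440,330,3.2,"pics/w26.png")
E
```

```text
t: 45.18
tcp_pos: [0.4222, 0.3402, 0.0934]
tool_rot: [0.046, 0.706, -0.047, 0.705]
force: [0.1, -0.3, -2.8]
finger_gap: 0.158
45.4333 [0.42247476 0.34026905 0.09356843] 0.15416389029124328 [-0.11946169  0.31528147 -2.97474313] [0.02586731 0.21041416 0.00630621]
t: 46.27
tcp_pos: [0.4226, 0.3403, 0.0936]
tool_rot: [0.047, 0.706, -0.047, 0.706]
force: [0.4, -0.6, -0.4]
finger_gap: 0.8
46.4167 [0.42253219 0.34027272 0.09357423] 0.8018244030573108 [ 0.40742409 -0.3214823   0.35356447] [ 0.00090098 -0.00807115 -0.00713268]
```

View pics/w26.png

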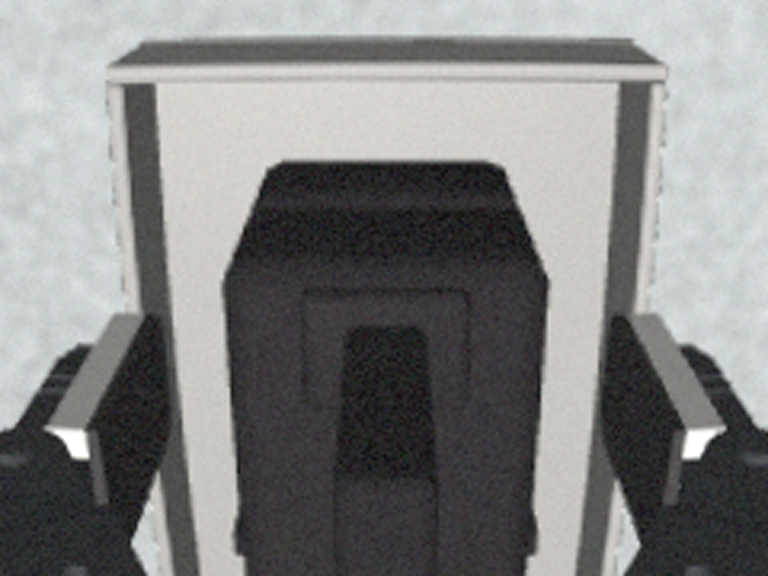

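View pics/a26.png

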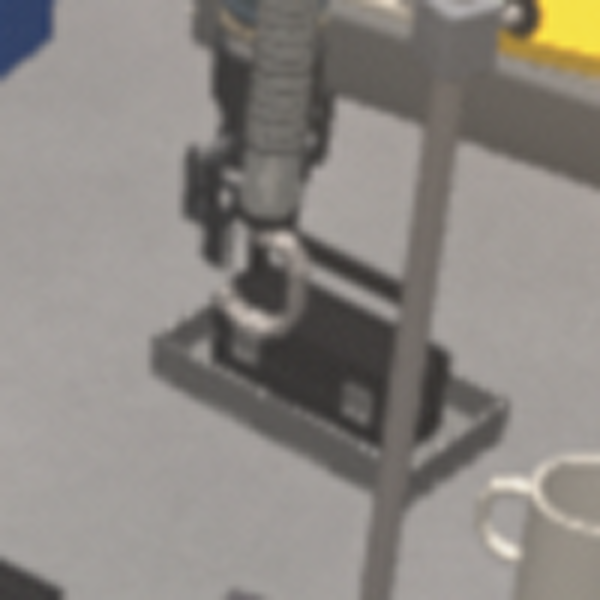

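It is released and sits flat and centred between the walls. Retreating straight up, then checking.

```bash
python3 -m jog '{"linear":[[-0.3,0,0],[-1,0,0],[-2.2,0,0],[-4,0,0],[-6,0,0],[-8,0,0],[-10,0,0],[-12,0,0],[-13.5,0,0],[-14.6,0,0],[-15,0,0],[-15,0,0]],"twist":[0,0,0,0,0,0,0,0,0,0,0,0],"claw":[0.8,1,1,1,1,1,1,1,1,1,1,1]}'
python3 -m jog '{"linear":[[0,0,-0.5],[0,0,-2],[0,0,-4],[0,0,-5.5],[0,0,-6],[0,0,-6]],"twist":[0,0,0,0,0,0],"claw":[1,1,1,1,1,1]}'
python3 - <<'E'
from h import *
s=manip.sense();print(s["t"],s["tcp_pos"],s["force"],np.abs(s["qd"]).max())
a=manip.snapshot("scene");cv2.imwrite("pics/a27.png",a["pixels"][:,:,::-1]);b=manip.snapshot("top");cv2.imwrite("pics/b27.png",b["pixels"][:,:,::-1]);w=manip.snapshot("wrist");cv2.imwrite("pics/w27.png",w["pixels"][:,:,::-1])
E
```

```text
t: 47.47
tcp_pos: [0.4231, 0.3406, 0.2452]
tool_rot: [0.047, 0.705, -0.046, 0.707]
force: [-0.4, -0.5, 0.4]
finger_gap: 0.997
t: 47.97
tcp_pos: [0.3607, 0.3481, 0.2432]
tool_rot: [0.045, 0.706, -0.046, 0.705]
force: [0.3, 0.6, 0.8]
finger_gap: 0.999
47.9667 [0.36068877 0.34811958 0.24315046] [0.25741824 0.60473041 0.75619698] 0.04893183183934648
```

View pics/a27.png

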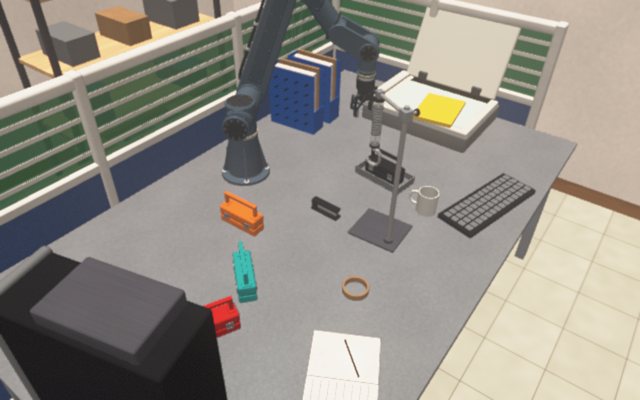

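View pics/b27.png

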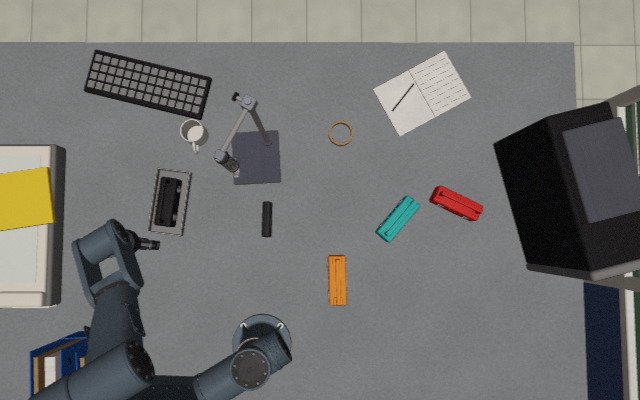

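View pics/w27.png

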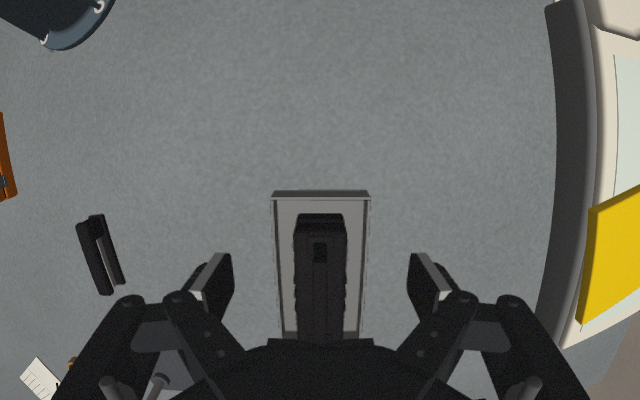

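The case stands upright inside the tray: (170,202) in the top view and (388,170) in the scene view. The hook is empty and back up. The stapler, mug, tape and look-alikes are where they were, and the robot is clear. Handing in.

```bash
python3 -m jog '{"linear":[[0,0,0],[0,0,0],[0,0,0]],"twist":[0,0,0],"claw":[1,1,1]}'; python3 - <<'E'
from station import manip
print(manip.sign_off())
E
```

```text
t: 48.37
tcp_pos: [0.3637, 0.3481, 0.2436]
tool_rot: [0.047, 0.705, -0.047, 0.706]
force: [-0.8, -0.0, 0.7]
finger_gap: 0.998
the job is handed in; nothing more can be done
None
```

I weighed the black case (about 2.65 N, roughly 0.27 kg) and set it in the grey out-tray. The job was handed in at 48.4 s of the 72 s allowed.

- **Grip:** these moves cannot lean the gripper, so I held the outer end of the handle, about 80 mm off its middle, to keep the wrist clear of the scale's tube.
- **Weighing:** I hooked the case about 4 mm off the middle of its handle by the pictures, and lowered it at about 2 cm/s. I let go with less than 0.2 N left on the gripper. It hung about 9 s with only a decaying rock of a few tenths of a millimetre. Then I regripped it and lifted it off at about 2 cm/s.
- **Setting down:** it touched the tray about 4 mm sooner than I had worked out. It was pressed down with about 25 N for roughly a second before I backed off. I let go within about 1 mm of the floor, with the far end about 3 mm up, so that end settled as the jaws opened.
- **Last checks:** the final pictures show the case upright and flat inside the tray and the hook empty and back up. Nothing else on the desk has visibly moved, and the robot is clear. I could not read the hook's speed directly, so its gentleness rests on my own slow speeds and the force readings.

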